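# Lever open the hardening pots

### The arm

A 6-joint arm with a two-finger parallel gripper is mounted at the origin on the work surface. World frame = base frame: x ahead of the robot, y to its left, z up, the work surface at z = 0. Lengths are in m, angles in degrees, forces in N, time in s.
With the tool pointing down it reaches from about 0.375 to 0.9 m from the base axis. Payload 3.1 kg.
Tool frame: the origin (TCP) lies between the finger pads; the fingertips stand bot.tip_extent ahead of it and the grasp point (between the pads) lies 2 mm behind it (bot.tip_extent is the distance from the TCP to the fingertips, in m); z points along the fingers, y is the direction in which the jaws open and shut (so a half turn about z gives the same grasp; the last joint's range is limited). The gripper opens to 87 mm and grips with 3 to 60 N. Pads are 19 mm wide; open, the fingers measure 117 mm over their backs; the gripper's body (75 mm by 190 mm) begins 51 mm behind the grasp point.
Start: joints at [62.023, 30.224, 82.088, -0, 67.689, -10.227], TCP at [0.191, 0.595, 0.24] pointing down, gripper open.
Joint ranges: [-176.69, 176.69], [-43.24, 126.21], [12.49, 139.97], [-82, 262], [0, 151.66], [-163.58, 163.58]. Speed limits (degrees/s): [159.86, 159.86, 180, 180, 180, 180].

### API

Orientations are given as a 3x3 rotation matrix whose columns are the frame's x, y, z axes.
In Python, from rig import bot, imaging, recognise, masks_of, mark_of gives the robot as it stands.
- The arm moves only by the tool send_rows, never from a script. Its argument "plan" is a list that holds one entry, the list of rows, each a list of 5 numbers: the shift along the world's x, y, z normalised to -1 to 1, where 1 is 0.03 m, then the turn about the world's z normalised to -1 to 1, where 1 is 0.1 rad, then the closure, from -1 (fully open) to 1 (shut). A call has 1 to 20 rows; each row shifts and turns the commanded pose from where the row before left it; what a row does not reach is not made up. A row lasts 1/10 s, in which the tool goes at most 50 mm and 8.59 degrees, less where a joint would pass 70% of its speed; a pose out of reach is approached as far as the arm can. A call with a number of a shift or a turn outside -1 to 1 is refused whole. A call with a gripper value outside its range is refused whole. The fingers move at their own pace and stop on an object; the grip force is fixed at half the most. Time passes only in rows, so rows that do not move let the fingers close. It gives the time, the measured TCP pose, the force and the opening at its end, in the units of the state.
- bot.read_state(): the state, without advancing time (a new reading comes with each control period).
- imaging.capture(name): name is "scene" or "top"; returns a dict with "img" (400x640x3 uint8, blue, green, red), "mtx" (3x3 intrinsics, pixels), "distortion" ([k1, k2, p1, p2, k3] as OpenCV has them; the pictures are not rectified), "pose" (4x4, takes a point from camera to world coordinates). Camera axes: x right, y down, z forward; pixel columns grow to the right and rows downward; lengths in m; the calibration is good to about 2 mm. A picture is of the moment at which its call begins. There is no depth.
- bot.hand_in(): hands the job in, once; it reports no verdict.
Trained networks look in the newest picture that a camera, given by its name, has taken for a name from the list of things; names that differ only in an ending like _2 or _b are one class to them, and where a whole thing is asked for, a point or a joint stands for the part that bears it (a point fixed in the world has none). Each returns a list of dicts, best first, with "conf" (0 to 1); they miss things now and then, are a little off and sometimes report something else, mostly with a low value. They report only what shows in the picture. A call takes as long as a camera call. They do not tell look-alikes from the thing itself.
- recognise(camera, target): "at" ([x, y, z] in m, in world coordinates, good to about 4 mm: the middle of the surface that is visible of it).
- masks_of(camera, target): "region" (400x640 bool, what is visible of it).
- mark_of(camera, target): "at" ([x, y, z] in m, in world coordinates, good to about 4 mm: a listed point, or the origin of a listed thing).
The state is a dict: "time_s": time; "joint_positions": joint angles; "qvel": joint speeds; "tau": joint torques, N m; "position": TCP position; "tcp_rot": TCP orientation; "force": force on the tool from outside, world axes, zero at the start; "moment": the same for the moment, N m; "opening": opening from 0.0 (shut) to 1.0 (fully open).
Only numpy, scipy, OpenCV 4.12 (cv2) and the standard library are available. Lean on these libraries where they do the work, as an engineer would, in place of code of your own. Each camera call takes 0.05 s, during which the arm holds its last target.

### The job

Open the closed hardening pots: take the pry bar from its board, set its tip under each lid's lip and its blade over the fulcrum rail, and press the handle down until the lid pops loose; do not take hold of a lid while it is still tight. Then lift the loosened lids off by their handles, lay them flat, handle up, in the bays of the lid tray, one to a bay, and lay the bar back flat on its board. Leave the standing punch, the swage and the steel offcut where they are.

Things in the scene. Friction and masses are not known exactly. Their poses are not given: they have to be found in the camera images.
- rig: Fixed steel base plate (300 x 165 x 10 mm) with three square hardening pots in a row along its x axis and, on their -y side, a round fulcrum rail between end posts. Origin: at table level under the middle pot; z up. Each pot is 62 x 62 mm, rim 98 mm above the table. A pot whose lid is absent (None) is already open and needs nothing.
- fulcrum: Fulcrum rail of the rig: a fixed steel rod 12 mm in diameter, 284 mm long, along x. Origin half-way along it, on its axis: 82 mm above the table (rail top 88 mm), 75 mm to -y of the pots' centre line. Axes as the rig. Its posts stand 142 mm either side; the space before it (-y) is free.
- bar_mid (a point): The pry bar at its handle, half-way up. Steel, 230 mm long: 150 mm along +x to the tip, 80 mm along -x to the handle's end. Handle, from x = -80 to +40 mm, 22 mm wide (y), 18 mm high; flat blade, to +150 mm, 24 mm wide, 6 mm thick; undersides flush, 9 mm below this point. z up as it lies. 0.32 to 0.5 kg, centre of mass about 10 mm towards the tip.
- board_top (a point): Wooden board 280 (x) x 120 (y) x 10 mm, fixed on the table, where the pry bar lies and to which it is returned. The point is the centre of its top; axes along its sides.
- tray_floor (a point): Lid tray, a wooden holder fixed on the table, 270 (x) x 108 (y) x 14 mm high outside, walls and dividers 6 mm; floor 6 mm thick. Two dividers make three equal bays, 82 mm (x) by 96 mm (y), centred at x = -88, 0 and +88 mm from this point, which is the centre of the floor's top.
- pot_a (a point): Centre of the rim of pot a (-82 mm (x) from the middle pot), 98 mm above the table; axes as the rig.
- pot_b (a point): Centre of the rim of pot b (the middle pot), 98 mm above the table; axes as the rig.
- pot_c (a point): Centre of the rim of pot c (+82 mm (x) from the middle pot), 98 mm above the table; axes as the rig.
- lid_a_mid (a point): Steel lid of pot a (None if absent), 0.22 to 0.35 kg. Point 20 mm above the plug's underside, z up. Plug 46 x 46 x 5 mm; on it a plate 62 (x) x 77 (y) x 6 mm that overhangs the pot 15 mm on the -y side as a prying lip; on that a T handle along x: web 40 mm long, 9 mm thick, 20 mm high, topped by a bar 46 x 15 x 8 mm whose top is 19 mm above this point.
- lid_a_lip (a point): Outer lower edge of lid a's prying lip, in its middle, 46 mm to -y of the lid's centre. Level with the rim (98 mm up) while tight. Spring clips hold the plug: raising the lip takes about 30 to 45 N; once it is 8 to 10 mm up they snap shut under the plug and the lid stays loose and tilted, lip 5 to 9 mm above the rim. Free space below the lip.
- lid_b_mid (a point): Steel lid of pot b (None if absent), 0.22 to 0.35 kg. Point 20 mm above the plug's underside, z up. Plug 46 x 46 x 5 mm; on it a plate 62 (x) x 77 (y) x 6 mm that overhangs the pot 15 mm on the -y side as a prying lip; on that a T handle along x: web 40 mm long, 9 mm thick, 20 mm high, topped by a bar 46 x 15 x 8 mm whose top is 19 mm above this point.
- lid_b_lip (a point): Outer lower edge of lid b's prying lip, in its middle, 46 mm to -y of the lid's centre. Level with the rim (98 mm up) while tight. Spring clips hold the plug: raising the lip takes about 30 to 45 N; once it is 8 to 10 mm up they snap shut under the plug and the lid stays loose and tilted, lip 5 to 9 mm above the rim. Free space below the lip.
- lid_c_mid (a point): Steel lid of pot c (None if absent), 0.22 to 0.35 kg. Point 20 mm above the plug's underside, z up. Plug 46 x 46 x 5 mm; on it a plate 62 (x) x 77 (y) x 6 mm that overhangs the pot 15 mm on the -y side as a prying lip; on that a T handle along x: web 40 mm long, 9 mm thick, 20 mm high, topped by a bar 46 x 15 x 8 mm whose top is 19 mm above this point.
- lid_c_lip (a point): Outer lower edge of lid c's prying lip, in its middle, 46 mm to -y of the lid's centre. Level with the rim (98 mm up) while tight. Spring clips hold the plug: raising the lip takes about 30 to 45 N; once it is 8 to 10 mm up they snap shut under the plug and the lid stays loose and tilted, lip 5 to 9 mm above the rim. Free space below the lip.
- punch: Standing tapered steel punch, 24 mm in diameter, 90 mm tall; a bystander, not to be disturbed. Origin at its underside.
- swage: Standing steel swage with a round foot, 48 mm in diameter, 55 mm tall; a bystander, not to be disturbed. Origin at its underside.
- offcut: Steel offcut 70 x 35 x 20 mm; a bystander, not to be disturbed. Origin at its underside.
Not all that is in view belongs to the job. Of the things that look like the part that bears bar_mid, the larger one is meant.

How it is judged:
By the outcome, as a careful person would: the job done as asked, in the order asked, and still so for the second after the job is handed in, with the robot touching nothing.
Of lid_a, lid_b, lid_c only 2 to 3 are there at a start; the rules pass over those that are not, and their reading is None.
At some moment in a run one of bar may be knocked a few centimetres aside while the robot is not near it.
Once in a run the grip may slacken for a moment while it holds something.
It also fails if it takes over 210 s, if anything falls off the work surface, if the arm or the gripper's body presses on something with over 40 N, if the wrist force passes 120 N, or if a joint passes its speed limit or range.

## Working session

There is one attempt and no reset: what is moved stays moved. The work goes in short steps, Python scripts to look and compute and a tool call to move; the robot and the scene stay as the last step left them, time stands still between calls to the robot, and variables do not carry over. Pictures are saved under pics/ and viewed, and the job is handed in when it is done.

Besides the shell and the picture viewer there is one more tool, called after "Request:" in YAML: its name, and indented under it one key for each argument. send_rows: Moves the arm, as the interface text tells. Its arguments: {"type":"object","properties":{"plan":{"type":"array"}},"required":["plan"]}

```bash
ls; mkdir -p pics; python3 - <<'E'
from rig import bot, imaging, recognise, masks_of, mark_of
import cv2
s=bot.read_state(); print({k:s[k] for k in ('time_s','position','force','opening')}, bot.tip_extent)
for c in ('scene','top'):
    d=imaging.capture(c); cv2.imwrite(f'pics/{c}0.png',d['img']); print(c,d['pose'].round(3).tolist(),d['mtx'].round(1).tolist(),d['distortion'])
for n in ['rig','fulcrum','bar_mid','board_top','tray_floor','pot_a','pot_b','pot_c','lid_a_mid','lid_a_lip','lid_b_mid','lid_b_lip','lid_c_mid','lid_c_lip','punch','swage','offcut']:
    for c in ('scene','top'):
        print(n,c,[([round(float(v),3) for v in r['at']],round(r['conf'],2)) for r in mark_of(c,n)][:4])
E
```

```text
pics
{'time_s': 0.0, 'position': array([0.19019441, 0.59461989, 0.23858379]), 'force': array([-0.31860916, -1.16778134,  0.19290707]), 'opening': 1.0003436404675883} 0.017
scene [[-0.066, 0.589, -0.805, 1.416], [0.998, 0.025, -0.063, 0.107], [-0.017, -0.807, -0.59, 0.796], [0.0, 0.0, 0.0, 1.0]] [[417.0, 0.0, 317.7], [0.0, 417.0, 203.4], [0.0, 0.0, 1.0]] [0.02816887 0.         0.         0.         0.        ]
top [[0.017, -0.995, 0.098, 0.366], [-1.0, -0.015, 0.018, 0.002], [-0.017, -0.098, -0.995, 1.187], [0.0, 0.0, 0.0, 1.0]] [[425.7, 0.0, 319.3], [0.0, 425.7, 200.5], [0.0, 0.0, 1.0]] [-0.0354808  0.         0.         0.         0.       ]
rig scene [([0.596, 0.09, 0.002], 0.67), ([0.595, 0.043, 0.101], 0.39), ([0.37, -0.174, 0.002], 0.23)]
rig top [([0.601, 0.086, 0.0], 0.89), ([0.595, 0.088, 0.099], 0.56)]
fulcrum scene []
fulcrum top [([0.596, 0.018, 0.081], 0.87)]
bar_mid scene [([0.472, 0.384, 0.019], 0.78), ([0.207, 0.369, 0.007], 0.48)]
bar_mid top [([0.474, 0.377, 0.016], 0.89), ([0.212, 0.363, 0.005], 0.64)]
board_top scene [([0.483, 0.374, 0.01], 0.62)]
board_top top [([
[... 1010 characters left out ...]
, 0.82)]
lid_b_lip scene [([0.594, 0.043, 0.102], 0.94)]
lid_b_lip top [([0.597, 0.044, 0.094], 0.78), ([0.711, 0.286, -0.004], 0.67)]
lid_c_mid scene [([0.677, 0.09, 0.11], 0.69)]
lid_c_mid top [([0.674, 0.091, 0.109], 0.93)]
lid_c_lip scene [([0.674, 0.046, 0.101], 0.6)]
lid_c_lip top [([0.678, 0.043, 0.099], 0.67)]
punch scene [([0.398, 0.236, -0.001], 0.67)]
punch top [([0.401, 0.238, -0.001], 0.64)]
swage scene [([0.372, -0.176, 0.0], 0.62), ([0.712, 0.285, 0.0], 0.51)]
swage top [([0.367, -0.177, 0.001], 0.52)]
offcut scene [([0.709, 0.283, 0.0], 0.82), ([0.516, 0.091, 0.097], 0.57), ([0.677, 0.09, 0.11], 0.22)]
offcut top [([0.714, 0.286, -0.004], 0.63), ([0.511, 0.092, 0.101], 0.18)]
```

View pics/scene0.png

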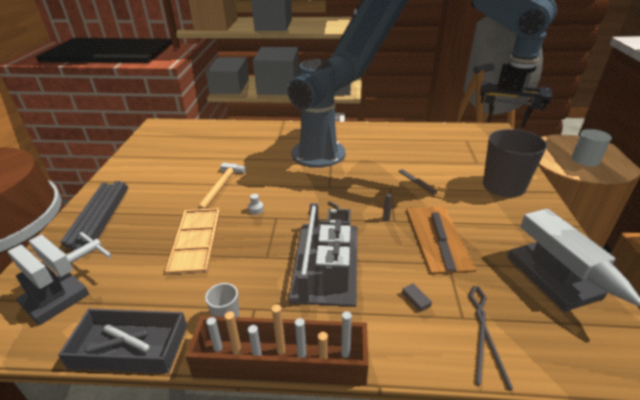

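View pics/top0.png

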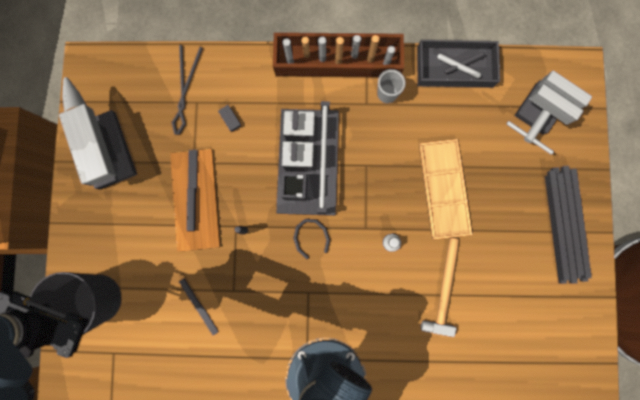

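```bash
cat > h.py <<'E'
from rig import bot, imaging, recognise, masks_of, mark_of
import cv2, numpy as np
def proj(d,P):
    P=np.atleast_2d(np.array(P,float)); T=np.linalg.inv(d['pose'])
    r,_=cv2.Rodrigues(T[:3,:3]); q,_=cv2.projectPoints(P,r,T[:3,3],np.array(d['mtx']),np.array(d['distortion'])); return q.reshape(-1,2)
def unproj(d,px,z):
    u=cv2.undistortPoints(np.array(px,float).reshape(-1,1,2),np.array(d['mtx']),np.array(d['distortion'])).reshape(-1,2)
    r=np.c_[u,np.ones(len(u))]@d['pose'][:3,:3].T; o=d['pose'][:3,3]
    return o+r*((z-o[2])/r[:,2])[:,None]
def crop(img,x0,y0,x1,y1,name,k=6):
    cv2.imwrite(name,cv2.resize(img[y0:y1,x0:x1],None,fx=k,fy=k,interpolation=cv2.INTER_CUBIC))
def st():
    s=bot.read_state(); R=np.array(s['tcp_rot'])
    print('t %.2f pos %s F %s open %.3f yawY %.2f'%(s['time_s'],s['position'].round(4),s['force'].round(1),s['opening'],np.degrees(np.arctan2(R[1,1],R[0,1]))), 'z',R[:,2].round(3),'j',np.round(s['joint_positions'],1)); return s
def marks(names,cams=('scene','top'),n=3):
    for k in names:
        for c in cams: print(k,c,[([round(float(v),3) for v in r['at']],round(r['conf'],2)) for r in mark_of(c,k)][:n])
E
python3 - <<'E'
from h import *
s=st()
d=imaging.capture('top')
crop(d['img'],160,140,260,250,'pics/c1.png',5)
crop(d['img'],265,95,355,220,'pics/c2.png',4)
for t,zs in (('bar_mid',.02),('board_top',.01),('rig',0.01),('tray_floor',.01)):
    for m in masks_of('top',t)[:2]:
        c,_=max(((x,cv2.contourArea(x)) for x in cv2.findContours(m['region'].astype('uint8'),0,2)[0]),key=lambda q:q[1])
        b=cv2.boxPoints(cv2.minAreaRect(c.astype(np.float32)))
        w=unproj(d,b,zs); e=w[1]-w[0],w[2]-w[1]; L=max(e,key=np.linalg.norm)
        print(t,round(m['conf'],2),m['region'].sum(),b.round().tolist(),'ctr',w.mean(0).round(3),'sides',[round(np.linalg.norm(x),3) for x in e],'ang',round(np.degrees(np.arctan2(L[1],L[0])),1))
E
```

```text
t 1.80 pos [0.1905 0.5952 0.2396] F [ 1.1 -0.1 -0.5] open 1.002 yawY 72.25 z [-0.  0. -1.] j [ 62.   30.2  82.1   0.   67.7 -10.2]
bar_mid 0.95 461 [[177.0, 282.0], [184.0, 278.0], [218.0, 331.0], [212.0, 335.0]] ctr [0.187 0.349 0.02 ] sides [np.float64(0.022), np.float64(0.172)] ang -144.6
bar_mid 0.73 827 [[184.0, 231.0], [187.0, 149.0], [199.0, 149.0], [196.0, 231.0]] ctr [0.505 0.38  0.02 ] sides [np.float64(0.231), np.float64(0.033)] ang 0.6
board_top 0.84 3318 [[169.0, 152.0], [212.0, 148.0], [220.0, 247.0], [176.0, 250.0]] ctr [0.481 0.375 0.01 ] sides [np.float64(0.124), np.float64(0.279)] ang -173.3
rig 0.95 4814 [[276.0, 213.0], [281.0, 98.0], [340.0, 101.0], [335.0, 215.0]] ctr [0.607 0.058 0.01 ] sides [np.float64(0.329), np.float64(0.169)] ang -0.8
rig 0.62 861 [[185.0, 231.0], [187.0, 150.0], [198.0, 150.0], [196.0, 231.0]] ctr [0.505 0.384 0.01 ] sides [np.float64(0.23), np.float64(0.032)] ang 0.9
tray_floor 0.92 3819 [[419.0, 142.0], [459.0, 137.0], [471.0, 234.0], [431.0, 240.0]] ctr [ 0.523 -0.325  0.01 ] sides [np.float64(0.114), np.float64(0.275)] ang -173.6
tray_floor 0.49 4920 [[275.0, 213.0], [280.0, 99.0], [340.0, 101.0], [335.0, 215.0]] ctr [0.606 0.06  0.01 ] sides [np.float64(0.326), np.float64(0.171)] ang -0.7
```

View pics/c1.png

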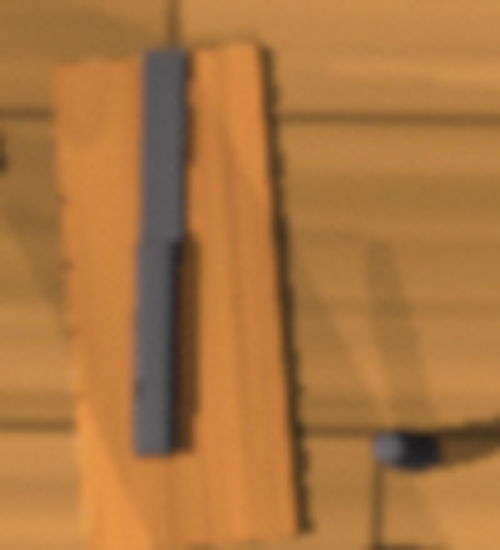

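View pics/c2.png

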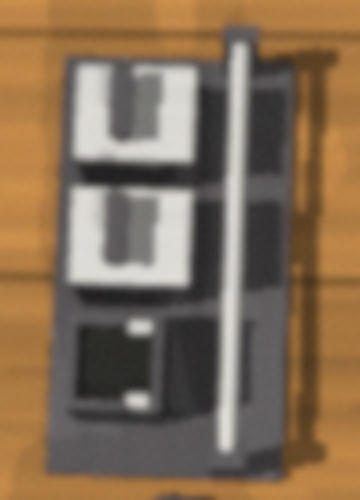

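```bash
cat >> h.py <<'E'
from scipy.optimize import minimize
def box(x0,x1,y0,y1,z0,z1): return np.array([[x,y,z] for x in (x0,x1) for y in (y0,y1) for z in (z0,z1)])
M=.001
BAR=[box(-.08,.04,-.011,.011,-.009,.009),box(.04,.15,-.012,.012,-.009,-.003)]
BOARD=[box(-.14,.14,-.06,.06,-.01,0)]
TRAY=[box(-.135,.135,-.054,.054,-.006,.008)]
def LID(): return [box(-.023,.023,-.023,.023,-.02,-.015),box(-.031,.031,-.046,.031,-.015,-.009),box(-.02,.02,-.0045,.0045,-.009,.011),box(-.023,.023,-.0075,.0075,.011,.019)]
def render(d,boxes,p,S=4):
    x,y,z,a=p; c,s=np.cos(a),np.sin(a); R=np.array([[c,-s,0],[s,c,0],[0,0,1]])
    m=np.zeros((400*S,640*S),np.uint8)
    for b in boxes:
        q=proj(d,b@R.T+[x,y,z]); h=cv2.convexHull((((q+.5)*S-.5)*16).astype(np.int32)); cv2.fillConvexPoly(m,h,255,shift=4)
    return cv2.resize(m,(640,400),interpolation=cv2.INTER_AREA)/255.
def fit(dm,boxes,p0,z):
    "dm: list of (capture,mask)"
    def f(v):
        c=0
        for d,m in dm:
            r=render(d,boxes,(v[0]/100,v[1]/100,z,v[2]/10)); c+=1-np.minimum(r,m).sum()/np.maximum(r,m).sum()
        return c
    best=None
    for da in (-.5,0,.5):
        r=minimize(f,[p0[0]*100,p0[1]*100,p0[2]*10+da],method='Nelder-Mead',options=dict(initial_simplex=[[p0[0]*100,p0[1]*100,p0[2]*10+da],[p0[0]*100+1,p0[1]*100,p0[2]*10+da],[p0[0]*100,p0[1]*100+1,p0[2]*10+da],[p0[0]*100,p0[1]*100,p0[2]*10+da+.7]],xatol=.01,fatol=1e-4,maxiter=150))
        if best is None or r.fun<best.fun: best=r
    return best.x[0]/100,best.x[1]/100,np.degrees(best.x[2]/10),best.fun/len(dm)
def pickmask(cam,d,name,xyz):
    u=proj(d,[xyz])[0]
    ms=masks_of(cam,name); 
    if not ms: return None
    def dist(m):
        ys,xs=np.nonzero(m['region']); return np.hypot(xs.mean()-u[0],ys.mean()-u[1])
    m=min(ms,key=dist); return m['region'].astype(float) if dist(m)<25 else None
def fitpart(name,boxes,p0,z,cams=('top','scene'),off=(0,0)):
    dm=[]
    for c in cams:
        d=imaging.capture(c); m=pickmask(c,d,name,[p0[0]+off[0],p0[1]+off[1],z])
        if m is None: print(name,c,'no mask'); continue
        dm.append((d,m)); print(name,c,np.round(fit([(d,m)],boxes,p0,z),4))
    if len(dm)>1: r=fit(dm,boxes,p0,z); print(name,'both',np.round(r,4)); return r
E
python3 - <<'E'
from h import *
fitpart('bar_mid',BAR,(.472,.38,0),.019,off=(.03,0))
fitpart('board_top',BOARD,(.482,.375,.1),.010)
fitpart('tray_floor',TRAY,(.52,-.324,.1),.006)
fitpart('lid_b_mid',LID(),(.595,.088,0),.113)
fitpart('lid_c_mid',LID(),(.677,.09,0),.113)
E
```

```text
bar_mid top [0.4708 0.3811 1.853  0.1043]
bar_mid scene [0.4717 0.3825 2.5559 0.0929]
bar_mid both [0.4716 0.382  2.7177 0.1102]
board_top top [0.4794 0.376  6.8286 0.191 ]
board_top scene [0.4811 0.3783 6.9551 0.2013]
board_top both [0.4799 0.3769 7.0744 0.2023]
tray_floor top [ 0.5209 -0.3252  7.465   0.0355]
tray_floor scene [ 0.5234 -0.3224  8.0758  0.0285]
tray_floor both [ 0.5215 -0.3236  7.964   0.0404]
lid_b_mid top [0.5941 0.0888 0.6484 0.0332]
lid_b_mid scene [0.5947 0.0917 0.5457 0.087 ]
lid_b_mid both [0.5941 0.0908 0.629  0.0805]
lid_c_mid top [ 0.6759  0.0868 -2.577   0.0768]
lid_c_mid scene [ 0.6781  0.0902 -1.2683  0.068 ]
lid_c_mid both [ 0.6773  0.089  -2.6707  0.1005]
```

```bash
python3 - <<'E'
from h import *
d=imaging.capture('top')
g=cv2.cvtColor(d['img'],cv2.COLOR_BGR2GRAY).astype(float)
ctr=[]
for r in range(108,206):
    row=g[r,314:331]; w=np.clip(row-150,0,None)
    if w.sum()>0: ctr.append(((w*np.arange(314,331)).sum()/w.sum(),r))
W=unproj(d,ctr,.086)
k=np.polyfit(W[:,0],W[:,1],1); res=W[:,1]-np.polyval(k,W[:,0])
print('rail yaw',np.degrees(np.arctan(k[0])),'y at .595:',np.polyval(k,.595),'x ends',W[:,0].min(),W[:,0].max(),res.std())
# base plate + others via mask
RIG=[box(-.15,.15,-.0825-.02,.0825-.02,0,.01)]
for dy in (-.02,-.03,-.035,-.04):
    pass
E
```

```text
rail yaw -0.9888523263585207 y at .595: 0.01570848904020651 x ends 0.4623139203608076 0.7214561066857487 0.0001965572830973279
```

Request:
send_rows:
  plan:
    - [[0.5, -0.35, 0, -1, -1], [0.5, -0.35, 0, -1, -1], [0.5, -0.35, 0, -1, -1], [0.5, -0.35, 0, -1, -1], [0.5, -0.35, 0, -1, -1], [0.5, -0.35, 0, -1, -1], [0.5, -0.35, 0, -1, -1], [0.5, -0.35, 0, -1, -1], [0.5, -0.35, 0, -1, -1], [0.5, -0.35, 0, -1, -1], [0.5, -0.35, 0, -1, -1], [0.5, -0.35, 0, -1, -1], [0.5, -0.35, 0, -1, -1], [0.5, -0.35, 0, -1, -1], [0.5, -0.35, 0, -1, -1], [0.5, -0.35, 0, -1, -1], [0.5, -0.35, 0, -1, -1], [0.5, -0.35, 0, -1, -1], [0.4, -0.4, 0, -1, -1], [0.3, -0.4, 0, -1, -1]]

```text
time_s: 5.1
position: [0.4824, 0.3817, 0.2395]
tcp_rot: [[0.677, 0.736, 0.0], [0.736, -0.677, 0.0], [0.0, 0.0, -1.0]]
force: [0.2, -0.5, 0.1]
opening: 1.002
```

Request:
send_rows:
  plan:
    - [[0, 0, -0.3, -1, -1], [0, 0, -0.3, -1, -1], [0, 0, -0.3, -1, -1], [0, 0, -0.3, -1, -1], [0, 0, -0.3, -1, -1], [0, 0, -0.3, -1, -1], [0, 0, -0.3, -1, -1], [0, 0, -0.3, -0.9, -1], [0, 0, 0, 0, -1], [0, 0, 0, 0, -1]]

```text
time_s: 6.1
position: [0.4816, 0.3822, 0.1676]
tcp_rot: [[0.999, 0.044, -0.0], [0.044, -0.999, -0.0], [-0.0, 0.0, -1.0]]
force: [-0.4, -0.8, -0.4]
opening: 1.003
```

```bash
python3 - <<'E'
from h import *
s=st()
for c in ('top','scene'):
    d=imaging.capture(c); cv2.imwrite(f'pics/{c}1.png',d['img']) 
marks(['bar_mid'])
fitpart('bar_mid',BAR,(.472,.38,0.04),.019,cams=('scene',),off=(.03,0))
E
```

```text
t 6.10 pos [0.4816 0.3822 0.1676] F [-0.4 -0.8 -0.4] open 1.003 yawY -87.50 z [-0. -0. -1.] j [ 28.   34.4  87.4   0.   58.2 115.5]
bar_mid scene [([0.472, 0.383, 0.019], 0.94), ([0.207, 0.37, 0.007], 0.56)]
bar_mid top [([0.475, 0.376, 0.018], 0.97), ([0.209, 0.366, 0.004], 0.72)]
bar_mid scene [0.4717 0.3827 2.1661 0.09  ]
```

Request:
send_rows:
  plan:
    - [[0, 0, -0.8, 0, -1], [0, 0, -0.8, 0, -1], [0, 0, -0.8, 0, -1], [0, 0, -0.8, 0, -1], [0, 0, -0.7, 0, -1], [0, 0, -0.47, 0, -1], [0, 0, -0.2, 0, -1], [0, 0, 0, 0, -1]]

```text
time_s: 7.2
position: [0.4813, 0.3821, 0.0299]
tcp_rot: [[0.999, 0.042, -0.001], [0.042, -0.999, -0.0], [-0.001, 0.0, -1.0]]
force: [0.2, -0.9, 0.9]
opening: 1.003
```

Request:
send_rows:
  plan:
    - [[0, 0, 0, 0, 1], [0, 0, 0, 0, 1], [0, 0, 0, 0, 1], [0, 0, 0, 0, 1], [0, 0, 0, 0, 1], [0, 0, 0, 0, 1], [0, 0, 0, 0, 1], [0, 0, 0, 0, 1], [0, 0, 0, 0, 1], [0, 0, 0, 0, 1]]

```text
time_s: 8.2
position: [0.4815, 0.3822, 0.0304]
tcp_rot: [[0.999, 0.042, -0.0], [0.042, -0.999, -0.0], [-0.0, 0.0, -1.0]]
force: [-1.1, 0.5, 0.1]
opening: 0.25
```

Request:
send_rows:
  plan:
    - [[0, 0, 0.3, 0, 1], [0, 0, 0.5, 0, 1], [0, 0, 0.8, 0, 1], [0, 0, 0.8, 0, 1], [0, 0, 0.8, 0, 1], [0, 0, 0.8, 0, 1], [0, 0, 0.5, 0, 1], [0, 0, 0, 0, 1], [0, 0, 0, 0, 1], [0, 0, 0, 0, 1]]

```text
time_s: 9.2
position: [0.4806, 0.3817, 0.1645]
tcp_rot: [[0.999, 0.042, -0.002], [0.042, -0.999, -0.001], [-0.002, 0.001, -1.0]]
force: [-0.4, -0.0, -3.6]
opening: 0.247
```

```bash
python3 - <<'E'
from h import *
s=st()
d=imaging.capture('scene'); u=proj(d,[s['position']])[0].astype(int); print(u)
crop(d['img'],u[0]-60,u[1]-70,u[0]+70,u[1]+50,'pics/s2.png',5)
E
```

```text
t 9.20 pos [0.4806 0.3817 0.1645] F [-0.4 -0.  -3.6] open 0.247 yawY -87.61 z [-0.002 -0.001 -1.   ] j [ 28.   34.6  87.6  -0.   57.9 115.6]
[448 190]
```

View pics/s2.png

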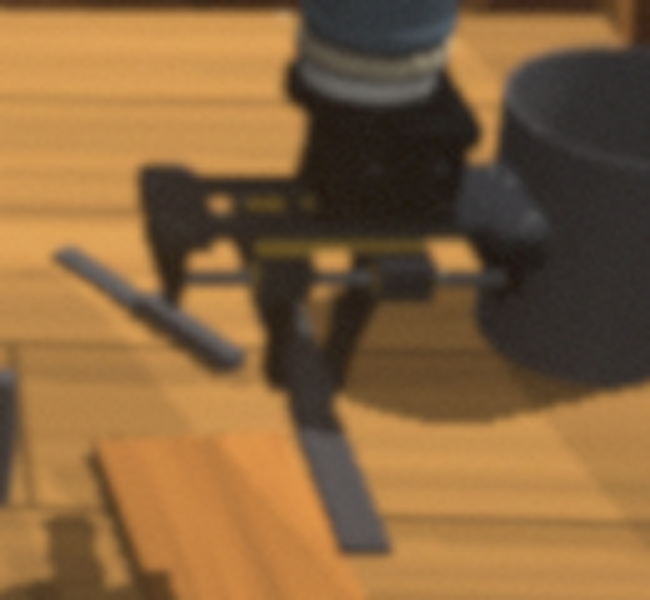

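```bash
cat >> h.py <<'E'
def barfit(cams=('scene','top'),grip=.0098,dz=-.0114,save=None):
    "held bar: fit pitch (tip up +), with yaw from tool x-axis; pivots at grip"
    s=bot.read_state(); R=np.array(s['tcp_rot']); p=s['position']; yaw=np.arctan2(-R[0,1],R[1,1])+np.pi
    yaw=np.arctan2(R[1,0],R[0,0])
    for c in cams:
        d=imaging.capture(c); ms=masks_of(c,'bar_mid'); 
        u=proj(d,[p+.06*np.array([np.cos(yaw),np.sin(yaw),-.2])])[0]
        best=None
        for m in ms:
            ys,xs=np.nonzero(m['region']); dd=np.hypot(xs.mean()-u[0],ys.mean()-u[1])
            if best is None or dd<best[0]: best=(dd,m)
        if best is None or best[0]>40: print(c,'no bar mask'); continue
        m=best[1]['region'].astype(float)
        def rb(v):
            al,sl,dzz,yw=v[0],v[1],v[2],yaw+v[3]; ca,sa=np.cos(al),np.sin(al)
            out=[]
            for b in BAR:
                q=b-[grip+sl,0,0]; q=np.c_[q[:,0]*ca-q[:,2]*sa,q[:,1],q[:,0]*sa+q[:,2]*ca]; out.append(q)
            return render(d,out,(p[0],p[1],p[2]+dz+dzz,yw))
        # only compare blade+handle visible: use mask coverage
        def f(v):
            w=(v[0]/10,v[1]/100,0,v[2]/10); r=rb(w); return 1-np.minimum(r,m).sum()/m.sum()*1.0 + .5*(r*(1-m)).sum()/r.sum()+ .02*(v[1])**2+.02*v[2]**2
        rs=[minimize(f,[a,0,0],method='Nelder-Mead',options=dict(initial_simplex=[[a,0,0],[a+.7,0,0],[a,.5,0],[a,0,.5]],maxiter=150)) for a in (-2,0,2)]
        r=min(rs,key=lambda q:q.fun)
        print(c,'pitch %.1f slide(mm) %.1f yawoff %.1f cost %.3f'%(np.degrees(r.x[0]/10),r.x[1]*10,np.degrees(r.x[2]/10),r.fun),'maskpx',m.sum())
        if save:
            im=d['img'].copy(); e=(rb((r.x[0]/10,r.x[1]/100,0,r.x[2]/10))>.5).astype('uint8'); cs=cv2.findContours(e,0,2)[0]; cv2.drawContours(im,cs,-1,(0,255,0),1)
            uu=u.astype(int); crop(im,max(0,uu[0]-70),max(0,uu[1]-60),uu[0]+70,uu[1]+60,f'pics/{save}_{c}.png',5)
E
python3 - <<'E'
from h import *
d=imaging.capture('scene'); print(proj(d,[[.6208,.388,.150]]))
barfit(save='b2')
E
```

```text
[[460.90107945 228.59359849]]
scene pitch 2.3 slide(mm) -5.9 yawoff -0.6 cost 0.196 maskpx 443.0
top pitch -3.1 slide(mm) -2.1 yawoff -0.3 cost 0.274 maskpx 460.0
```

View pics/b2_scene.png

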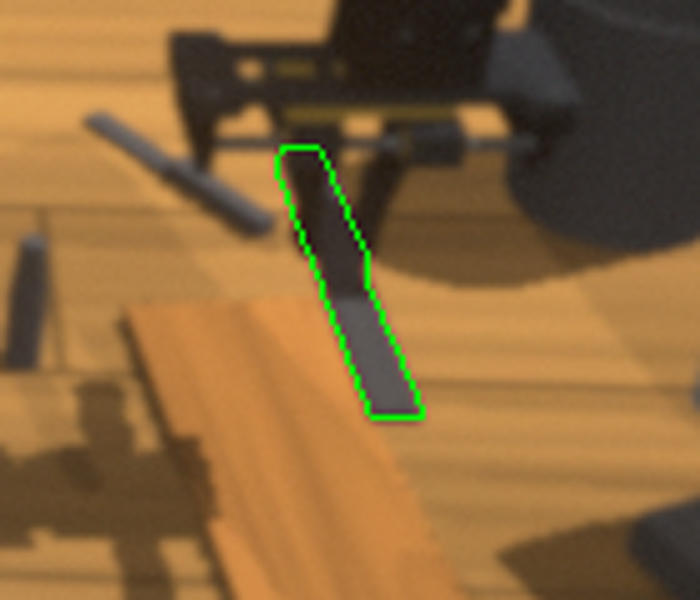

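Request:
send_rows:
  plan:
    - [[0.15, -0.4, 0.3, 0.3, 1], [0.15, -0.6, 0.3, 0.5, 1], [0.15, -0.75, 0.3, 0.7, 1], [0.15, -0.8, 0.3, 0.7, 1], [0.15, -0.8, 0, 0.7, 1], [0.15, -0.8, 0, 0.7, 1], [0.15, -0.8, 0, 0.7, 1], [0.15, -0.8, 0, 0.7, 1], [0.15, -0.8, 0, 0.7, 1], [0.15, -0.8, 0, 0.7, 1], [0.15, -0.8, 0, 0.7, 1], [0.15, -0.8, 0, 0.7, 1], [0.15, -0.8, 0, 0.7, 1], [0.15, -0.8, 0, 0.7, 1], [0.15, -0.8, 0, 0.7, 1], [0.15, -0.8, 0, 0.7, 1], [0.15, -0.8, 0, 0.7, 1], [0.15, -0.8, 0, 0.7, 1], [0.15, -0.8, 0, 0.7, 1], [0.15, -0.8, 0, 0.7, 1]]

```text
time_s: 11.5
position: [0.5716, -0.0793, 0.2013]
tcp_rot: [[0.185, 0.983, -0.0], [0.983, -0.185, 0.0], [0.0, -0.0, -1.0]]
force: [-0.0, 0.7, -3.5]
opening: 0.249
```

Request:
send_rows:
  plan:
    - [[0.15, -0.8, 0, 0.7, 1], [0.15, -0.7, 0, 0.6, 1], [0.15, -0.4, 0, 0.4, 1], [0.15, -0.3, 0, 0.3, 1], [0, 0, 0, 0, 1], [0, 0, 0, 0, 1]]

```text
time_s: 12.1
position: [0.5891, -0.144, 0.2011]
tcp_rot: [[-0.01, 1.0, -0.001], [1.0, 0.01, 0.001], [0.001, -0.001, -1.0]]
force: [-0.3, 1.0, -3.0]
opening: 0.25
```

```bash
python3 - <<'E'
from h import *
s=st()
barfit(save='b3')
E
```

```text
t 12.10 pos [ 0.5891 -0.144   0.2011] F [-0.3  1.  -3. ] open 0.250 yawY 0.57 z [-0.001  0.001 -1.   ] j [-24.3  31.4  87.    0.   61.7 -24.9]
scene pitch 1.1 slide(mm) -3.1 yawoff -1.3 cost 0.187 maskpx 594.0
top pitch 8.3 slide(mm) -0.2 yawoff 2.6 cost 0.352 maskpx 327.0
```

View pics/b3_scene.png

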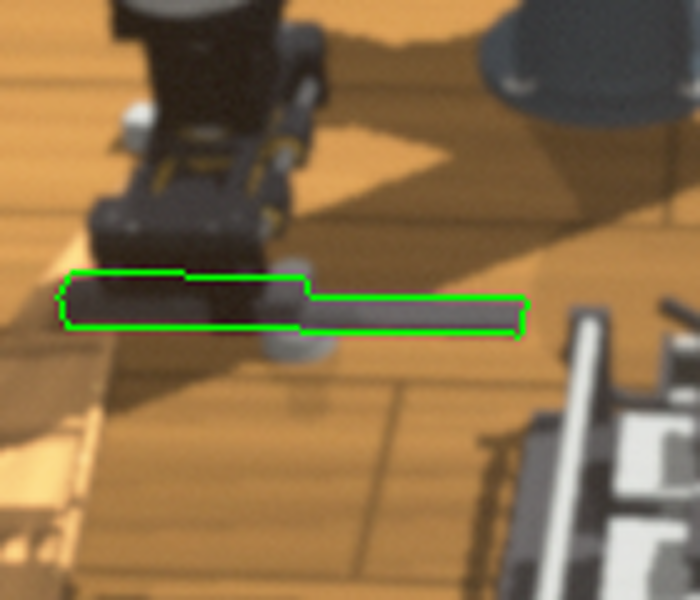

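Request:
send_rows:
  plan:
    - [[0.04, -0.1, -0.5, -0.14, 1], [0, -0.1, -0.7, -0.13, 1], [0, 0, -0.7, 0, 1], [0, 0, -0.6, 0, 1], [0, 0, -0.4, 0, 1], [0, 0, 0, 0, 1], [0, 0, 0, 0, 1], [0, 0, 0, 0, 1]]

```text
time_s: 13.1
position: [0.5915, -0.1506, 0.1153]
tcp_rot: [[0.016, 1.0, 0.002], [1.0, -0.016, -0.001], [-0.001, 0.002, -1.0]]
force: [0.5, 0.4, -3.4]
opening: 0.254
```

```bash
python3 - <<'E'
from h import *
s=st()
barfit(save='b4',cams=('scene',))
d=imaging.capture('top'); u=proj(d,[s['position']])[0].astype(int)
crop(d['img'],u[0]-100,u[1]-50,u[0]+30,u[1]+50,'pics/t4.png',5)
E
```

```text
t 13.10 pos [ 0.5915 -0.1506  0.1153] F [ 0.5  0.4 -3.4] open 0.254 yawY -0.92 z [ 0.002 -0.001 -1.   ] j [-24.8  38.2  90.2   0.   51.5 -23.8]
scene pitch 1.2 slide(mm) -2.3 yawoff -1.4 cost 0.271 maskpx 417.0
```

View pics/b4_scene.png

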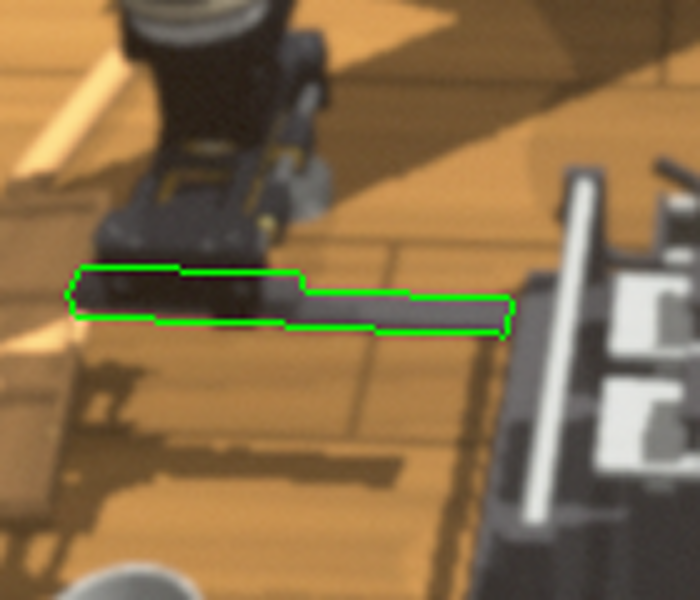

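View pics/t4.png

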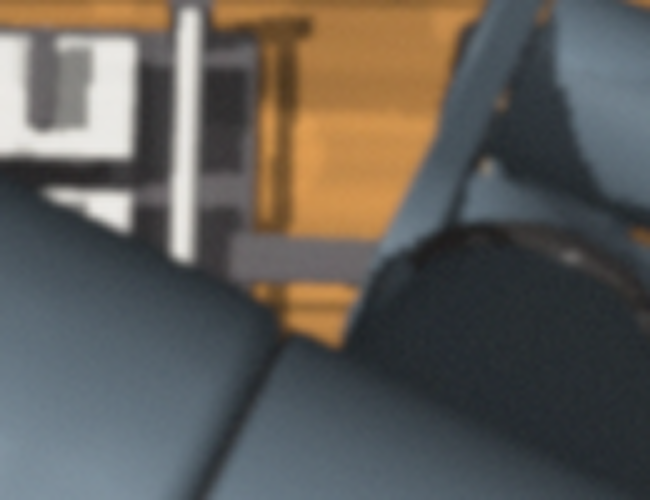

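Request:
send_rows:
  plan:
    - [[0, 0.4, 0, 0, 1], [0, 0.5, 0, 0, 1], [0, 0.4, 0, 0, 1], [0, 0, -0.1, 0, 1], [0, 0, 0, 0, 1], [0, 0, 0, 0, 1], [0, 0, 0, 0, 1]]

```text
time_s: 13.95
position: [0.5909, -0.1117, 0.1114]
tcp_rot: [[0.016, 1.0, 0.0], [1.0, -0.016, -0.0], [-0.0, 0.0, -1.0]]
force: [0.7, 0.4, -3.3]
opening: 0.25
```

```bash
python3 - <<'E'
from h import *
for i in range(3):
    s=st()
    d=imaging.capture('scene')
u=proj(d,[s['position']])[0].astype(int)
crop(d['img'],u[0]-20,u[1]-40,u[0]+90,u[1]+50,'pics/s5.png',6)
E
```

```text
t 13.95 pos [ 0.5909 -0.1117  0.1114] F [ 0.7  0.4 -3.3] open 0.250 yawY -0.94 z [ 0. -0. -1.] j [-21.3  38.   91.6  -0.   50.4 -20.4]
t 14.00 pos [ 0.5908 -0.1118  0.1114] F [ 0.7  0.4 -2.6] open 0.248 yawY -0.95 z [ 0. -0. -1.] j [-21.3  38.   91.6  -0.   50.4 -20.4]
t 14.05 pos [ 0.5908 -0.1118  0.1114] F [-0.3  0.2 -3.2] open 0.245 yawY -0.95 z [ 0. -0. -1.] j [-21.4  38.   91.6  -0.   50.4 -20.4]
```

View pics/s5.png

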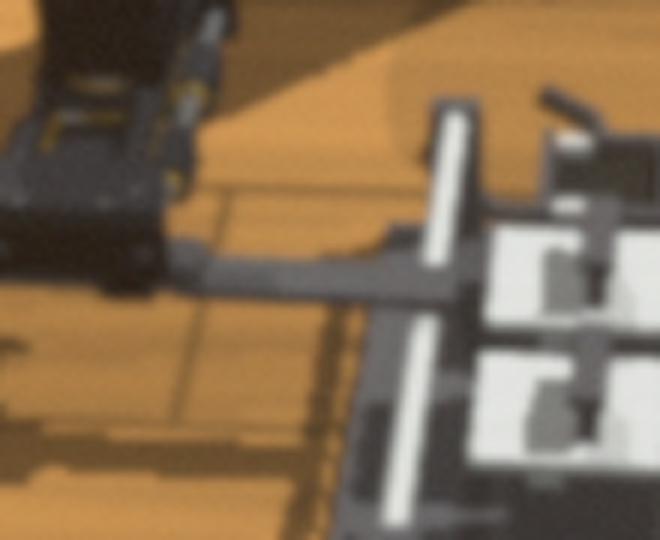

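Request:
send_rows:
  plan:
    - [[0, 0, -0.06, 0, 1], [0, 0, 0, 0, 1], [0, 0, 0, 0, 1]]

```text
time_s: 14.4
position: [0.5906, -0.1114, 0.1095]
tcp_rot: [[0.016, 1.0, -0.0], [1.0, -0.016, 0.0], [0.0, -0.0, -1.0]]
force: [-0.4, 0.5, -3.0]
opening: 0.247
```

Request:
send_rows:
  plan:
    - [[0, 0, -0.05, 0, 1], [0, 0, 0, 0, 1], [0, 0, 0, 0, 1]]

```text
time_s: 14.7
position: [0.5908, -0.1113, 0.1082]
tcp_rot: [[0.016, 1.0, 0.0], [1.0, -0.016, -0.0], [-0.0, 0.0, -1.0]]
force: [0.8, 0.1, -3.4]
opening: 0.248
```

Request:
send_rows:
  plan:
    - [[0, 0, -0.04, 0, 1], [0, 0, 0, 0, 1], [0, 0, 0, 0, 1]]

```text
time_s: 15.0
position: [0.5909, -0.1113, 0.1072]
tcp_rot: [[0.016, 1.0, 0.0], [1.0, -0.016, -0.0], [-0.0, 0.0, -1.0]]
force: [-0.1, -0.3, -1.9]
opening: 0.25
```

Request:
send_rows:
  plan:
    - [[0, 0, -0.04, 0, 1], [0, 0, 0, 0, 1], [0, 0, 0, 0, 1]]

```text
time_s: 15.3
position: [0.591, -0.1114, 0.1059]
tcp_rot: [[0.016, 1.0, 0.001], [1.0, -0.016, -0.0], [-0.0, 0.001, -1.0]]
force: [0.8, -0.4, -1.5]
opening: 0.249
```

Request:
send_rows:
  plan:
    - [[0, 0, 0.02, 0, 1], [0, 0.2, 0, 0, 1], [0, 0.2, 0, 0, 1], [0, 0.2, 0, 0, 1], [0, 0.2, 0, 0, 1], [0, 0, 0, 0, 1], [0, 0, 0, 0, 1], [0, 0, 0, 0, 1]]

```text
time_s: 16.1
position: [0.5904, -0.0867, 0.1063]
tcp_rot: [[0.016, 1.0, -0.001], [1.0, -0.016, 0.001], [0.001, -0.001, -1.0]]
force: [-0.1, 1.6, -0.8]
opening: 0.251
```

```bash
python3 - <<'E'
from h import *
for i in range(2):
    s=st()
    d=imaging.capture('scene')
u=proj(d,[s['position']])[0].astype(int)
crop(d['img'],u[0]-20,u[1]-40,u[0]+90,u[1]+50,'pics/s6.png',6)
E
```

```text
t 16.10 pos [ 0.5904 -0.0867  0.1063] F [-0.1  1.6 -0.8] open 0.251 yawY -0.92 z [-0.001  0.001 -1.   ] j [-19.1  38.2  92.4   0.1  49.4 -18.2]
t 16.15 pos [ 0.5905 -0.0868  0.1063] F [ 0.3  0.8 -0.7] open 0.250 yawY -0.92 z [-0.001  0.001 -1.   ] j [-19.1  38.2  92.4   0.   49.4 -18.2]
```

View pics/s6.png

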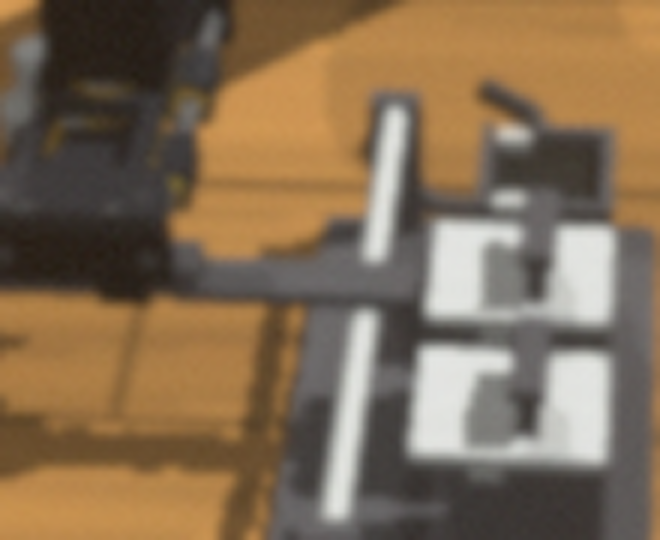

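Request:
send_rows:
  plan:
    - [[0, 0, -0.1, 0, 1], [0, 0, -0.1, 0, 1], [0, 0, -0.1, 0, 1], [0, 0.01, -0.1, 0, 1], [0, 0, 0, 0, 1], [0, 0, 0, 0, 1]]

```text
time_s: 16.8
position: [0.591, -0.0876, 0.0952]
tcp_rot: [[0.016, 1.0, 0.001], [1.0, -0.016, -0.001], [-0.001, 0.001, -1.0]]
force: [-0.7, -0.7, 6.2]
opening: 0.25
```

Request:
send_rows:
  plan:
    - [[0, 0.01, -0.1, 0, 1], [0, 0.01, -0.1, 0, 1], [0, 0, 0, 0, 1], [0, 0, 0, 0, 1]]

```text
time_s: 17.2
position: [0.5913, -0.0874, 0.0895]
tcp_rot: [[0.015, 1.0, 0.002], [1.0, -0.015, -0.002], [-0.002, 0.002, -1.0]]
force: [-1.3, -1.2, 6.2]
opening: 0.247
```

Request:
send_rows:
  plan:
    - [[0, 0.02, -0.1, 0, 1], [0, 0.02, -0.1, 0, 1], [0, 0.02, -0.1, 0, 1], [0, 0, 0, 0, 1], [0, 0, 0, 0, 1]]

```text
time_s: 17.7
position: [0.5912, -0.0856, 0.0793]
tcp_rot: [[0.016, 1.0, 0.001], [1.0, -0.016, -0.001], [-0.001, 0.001, -1.0]]
force: [-0.2, -3.5, -0.7]
opening: 0.248
```

```bash
python3 - <<'E'
from h import *
for i in range(2):
    s=st()
    d=imaging.capture('scene')
u=proj(d,[s['position']])[0].astype(int)
crop(d['img'],u[0]-20,u[1]-50,u[0]+90,u[1]+40,'pics/s7.png',6)
E
```

```text
t 17.70 pos [ 0.5912 -0.0856  0.0793] F [-0.2 -3.5 -0.7] open 0.248 yawY -0.92 z [ 0.001 -0.001 -1.   ] j [-18.9  40.6  93.2  -0.1  46.2 -17.9]
t 17.75 pos [ 0.5912 -0.0856  0.0792] F [ 0.3 -3.7  0. ] open 0.245 yawY -0.92 z [ 0.001 -0.001 -1.   ] j [-18.9  40.6  93.2  -0.1  46.2 -17.9]
```

View pics/s7.png

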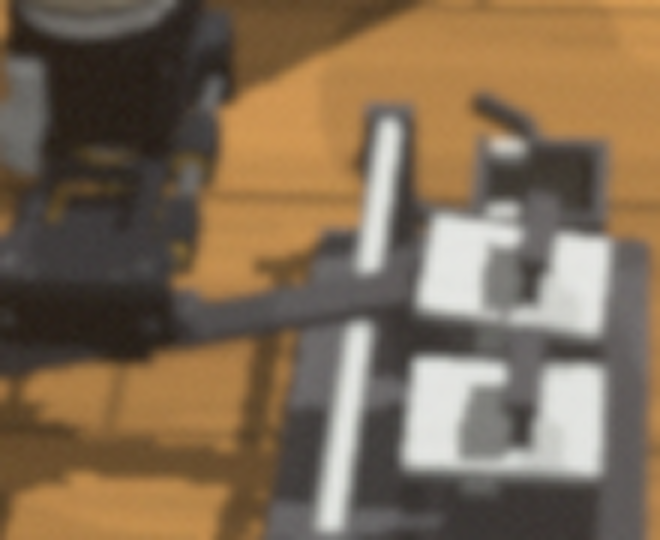

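Request:
send_rows:
  plan:
    - [[0, 0.02, -0.1, 0, 1], [0, 0.02, -0.07, 0, 1], [0, 0, 0, 0, 1], [0, 0, 0, 0, 1]]

```text
time_s: 18.2
position: [0.5908, -0.0835, 0.0739]
tcp_rot: [[0.016, 1.0, -0.0], [1.0, -0.016, -0.0], [-0.0, -0.0, -1.0]]
force: [0.9, -4.9, -1.0]
opening: 0.251
```

Request:
send_rows:
  plan:
    - [[0, -0.2, 0, 0, 1], [0, -0.4, 0, 0, 1], [0, -0.5, 0, 0, 1], [0, -0.5, 0, 0, 1], [0, -0.5, 0, 0, 1], [0, -0.5, 0, 0, 1], [0, 0, 0, 0, 1], [0, 0, 0, 0, 1]]

```text
time_s: 19.0
position: [0.5904, -0.1619, 0.0742]
tcp_rot: [[0.018, 1.0, -0.0], [1.0, -0.018, 0.001], [0.001, -0.0, -1.0]]
force: [0.3, 0.8, -3.7]
opening: 0.249
```

```bash
python3 - <<'E'
from h import *
s=st()
d=imaging.capture('top'); print(unproj(d,[[336.8,155]],.01))
d=imaging.capture('scene')
u=proj(d,[s['position']])[0].astype(int)
crop(d['img'],u[0]-40,u[1]-50,u[0]+90,u[1]+50,'pics/s8.png',6)
barfit(cams=('scene',))
E
```

```text
t 19.00 pos [ 0.5904 -0.1619  0.0742] F [ 0.3  0.8 -3.7] open 0.249 yawY -1.01 z [-0.     0.001 -1.   ] j [-25.8  41.8  90.9   0.   47.3 -24.8]
[[ 0.61056349 -0.02286881  0.01      ]]
scene pitch 19.1 slide(mm) -3.4 yawoff -0.1 cost 0.188 maskpx 498.0
```

View pics/s8.png

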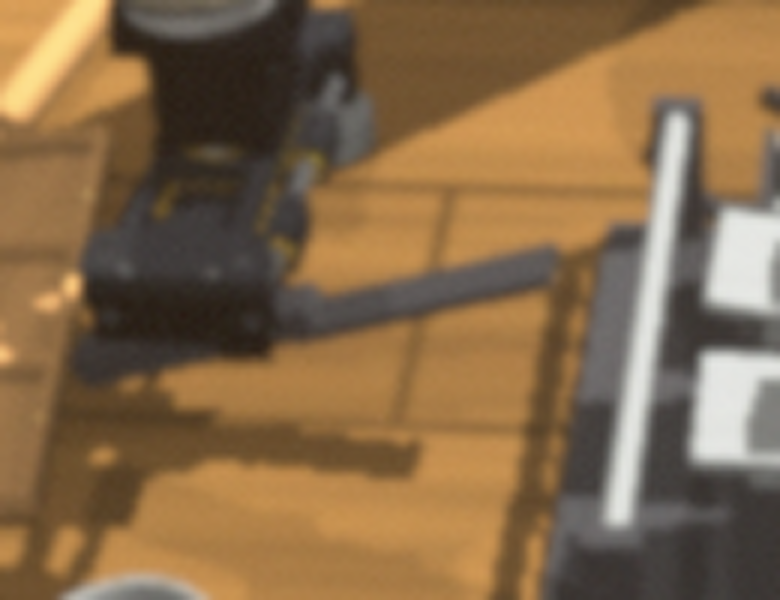

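Request:
send_rows:
  plan:
    - [[0.1, 0, 0, -0.7, 1], [0.1, 0, 0, -1, 1], [0.1, 0, 0, -1, 1], [0.1, 0, 0, -1, 1], [0.1, 0, 0, -1, 1], [0.1, 0, 0, -1, 1], [0.1, 0, 0, -1, 1], [0, 0, 0, -1, 1], [0, 0, -0.3, 0, 1], [0, 0, -0.3, 0, 1], [0, 0, -0.3, 0, 1], [0, 0, -0.2, 0, 1], [0, 0, -0.2, 0, 1], [0, 0, -0.1, 0, 1], [0, 0, 0, 0, 1], [0, 0, 0, 0, 1]]

```text
time_s: 20.8
position: [0.6116, -0.1616, 0.0322]
tcp_rot: [[0.707, 0.707, -0.0], [0.707, -0.707, -0.0], [-0.0, 0.0, -1.0]]
force: [0.5, 0.2, -1.6]
opening: 0.252
```

```bash
python3 - <<'E'
from h import *
s=st()
barfit(cams=('scene',),save='b9')
E
```

```text
t 20.80 pos [ 0.6116 -0.1616  0.0322] F [ 0.5  0.2 -1.6] open 0.252 yawY -45.01 z [-0. -0. -1.] j [-24.9  46.6  88.5  -0.   44.9  20.1]
scene pitch 9.7 slide(mm) -2.7 yawoff -0.2 cost 0.205 maskpx 393.0
```

View pics/b9_scene.png

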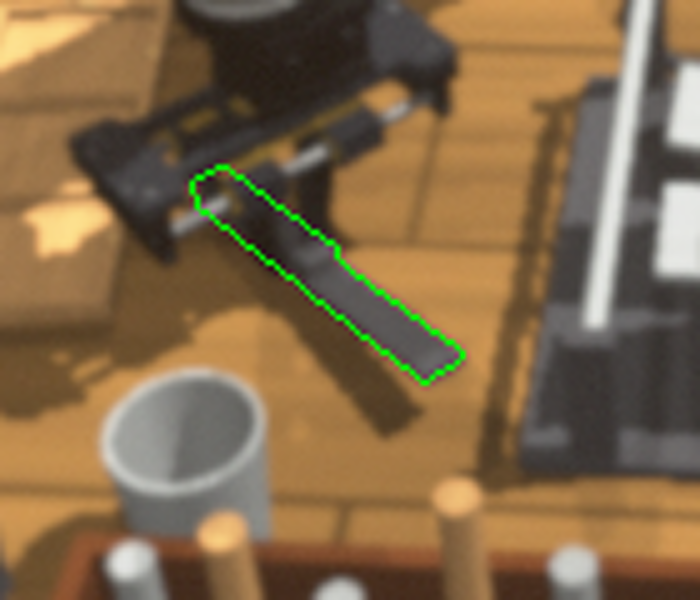

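Request:
send_rows:
  plan:
    - [[0, 0, -0.15, 0, 1], [0, 0, -0.12, 0, 1], [0, 0, -0.1, 0, 1], [0, 0, -0.05, 0, 1], [0, 0, 0, 0, 1], [0, 0, 0, 0, 1]]

```text
time_s: 21.5
position: [0.6118, -0.1614, 0.0197]
tcp_rot: [[0.708, 0.707, 0.0], [0.707, -0.708, -0.0], [0.0, 0.0, -1.0]]
force: [1.2, 1.2, -0.2]
opening: 0.249
```

```bash
python3 - <<'E'
from h import *
s=st()
barfit(cams=('scene',),save='b10')
E
```

```text
t 21.50 pos [ 0.6118 -0.1614  0.0197] F [ 1.2  1.2 -0.2] open 0.249 yawY -45.03 z [ 0. -0. -1.] j [-24.9  47.7  88.6   0.   43.7  20.1]
scene pitch 2.4 slide(mm) -4.2 yawoff -0.2 cost 0.214 maskpx 438.0
```

View pics/b10_scene.png

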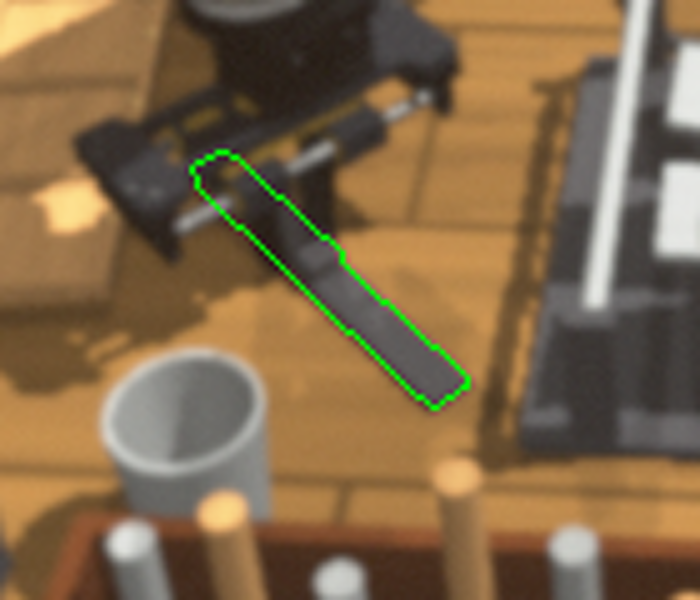

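Request:
send_rows:
  plan:
    - [[0, 0, -0.03, 0, 1], [0, 0, 0, 0, 1], [0, 0, 0, 0, 1]]

```text
time_s: 21.9
position: [0.6118, -0.1614, 0.0197]
tcp_rot: [[0.707, 0.707, 0.0], [0.707, -0.707, -0.0], [0.0, 0.0, -1.0]]
force: [0.5, 2.1, 6.5]
opening: 0.25
```

Request:
send_rows:
  plan:
    - [[0, 0, 0.4, 0, 1], [0, 0, 0.7, 0, 1], [0, 0, 0.8, 0, 1], [0, 0, 0.7, 0, 1], [0.2, 0, 0.4, 0.6, 1], [0.2, 0, 0.17, 0.8, 1], [0.2, 0, 0, 0.9, 1], [0.2, 0, 0, 0.9, 1], [0.2, 0, 0, 0.9, 1], [0.2, 0, 0, 0.9, 1], [0.2, 0.1, 0, 0.9, 1], [0.2, 0.1, 0, 0.9, 1], [0.2, 0.1, 0, 0.5, 1], [0.2, 0.05, 0, 0.38, 1], [0, 0, 0, 0, 1], [0, 0, 0, 0, 1]]

```text
time_s: 23.5
position: [0.6707, -0.1508, 0.1133]
tcp_rot: [[0.019, 1.0, -0.002], [1.0, -0.019, 0.0], [0.0, -0.002, -1.0]]
force: [-0.2, -0.3, -3.3]
opening: 0.253
```

```bash
python3 - <<'E'
from h import *
s=st()
barfit(cams=('scene',),save='b11')
E
```

```text
t 23.50 pos [ 0.6707 -0.1508  0.1133] F [-0.2 -0.3 -3.3] open 0.253 yawY -1.07 z [-0.002  0.    -1.   ] j [-22.   43.3  77.9  -0.   58.9 -20.9]
scene pitch 2.1 slide(mm) -2.7 yawoff -1.0 cost 0.259 maskpx 494.0
```

View pics/b11_scene.png

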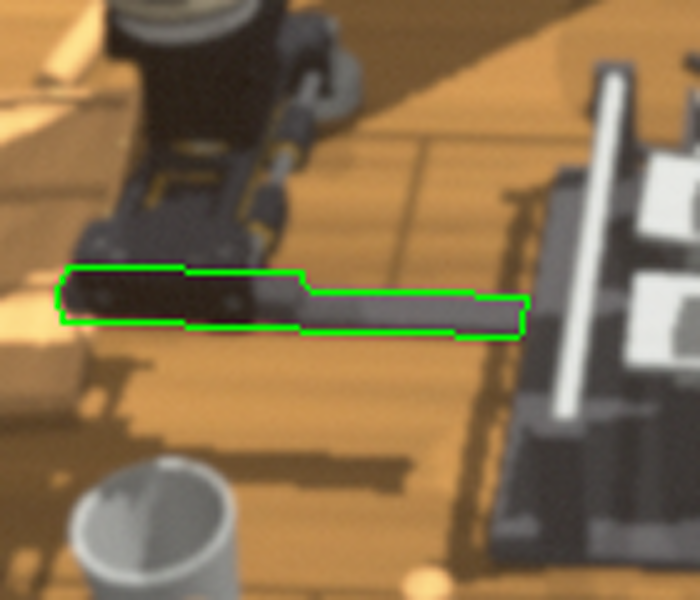

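Request:
send_rows:
  plan:
    - [[0.03, 0.4, 0, 0, 1], [0.02, 0.5, 0, 0, 1], [0, 0.4, 0, 0, 1], [0, 0, -0.1, 0, 1], [0, 0, -0.05, 0, 1], [0, 0, 0, 0, 1], [0, 0, 0, 0, 1]]

```text
time_s: 24.3
position: [0.6732, -0.1124, 0.1092]
tcp_rot: [[0.018, 1.0, -0.0], [1.0, -0.018, -0.0], [-0.0, -0.0, -1.0]]
force: [0.0, -0.6, -3.1]
opening: 0.255
```

Request:
send_rows:
  plan:
    - [[0, 0, -0.04, 0, 1], [0, 0, 0, 0, 1], [0, 0, 0, 0, 1]]

```text
time_s: 24.6
position: [0.6732, -0.1122, 0.1081]
tcp_rot: [[0.018, 1.0, -0.0], [1.0, -0.018, 0.0], [0.0, -0.0, -1.0]]
force: [0.1, 0.3, -2.8]
opening: 0.251
```

Request:
send_rows:
  plan:
    - [[0, 0, -0.04, 0, 1], [0, 0, 0, 0, 1], [0, 0, 0, 0, 1]]

```text
time_s: 24.9
position: [0.6732, -0.1119, 0.1069]
tcp_rot: [[0.018, 1.0, -0.0], [1.0, -0.018, 0.0], [0.0, -0.0, -1.0]]
force: [0.2, 0.5, -3.1]
opening: 0.245
```

Request:
send_rows:
  plan:
    - [[0, 0, -0.04, 0, 1], [0, 0, 0, 0, 1], [0, 0, 0, 0, 1]]

```text
time_s: 25.2
position: [0.6733, -0.1119, 0.1059]
tcp_rot: [[0.018, 1.0, 0.0], [1.0, -0.018, -0.0], [-0.0, 0.0, -1.0]]
force: [0.5, -0.7, -2.5]
opening: 0.248
```

Request:
send_rows:
  plan:
    - [[0, 0, -0.04, 0, 1], [0, 0, 0, 0, 1], [0, 0, 0, 0, 1]]

```text
time_s: 25.5
position: [0.6734, -0.112, 0.1048]
tcp_rot: [[0.018, 1.0, 0.001], [1.0, -0.018, -0.0], [-0.0, 0.001, -1.0]]
force: [-0.8, -0.8, -0.0]
opening: 0.252
```

```bash
python3 - <<'E'
from h import *
for i in range(4):
    s=st(); d=imaging.capture('scene')
barfit(cams=('scene',),save='b12')
E
```

```text
t 25.50 pos [ 0.6734 -0.112   0.1048] F [-0.8 -0.8 -0. ] open 0.252 yawY -1.04 z [ 0.001 -0.    -1.   ] j [-18.8  43.5  79.1   0.   57.4 -17.8]
t 25.55 pos [ 0.6734 -0.112   0.1048] F [ 0.1 -0.4 -1.5] open 0.249 yawY -1.04 z [ 0.001 -0.    -1.   ] j [-18.8  43.5  79.1   0.   57.4 -17.8]
t 25.60 pos [ 0.6734 -0.112   0.1048] F [-0.   0.  -0.5] open 0.251 yawY -1.03 z [ 0.001 -0.    -1.   ] j [-18.8  43.5  79.1  -0.   57.4 -17.8]
t 25.65 pos [ 0.6733 -0.112   0.1048] F [-0.2 -0.9 -0.9] open 0.247 yawY -1.03 z [ 0. -0. -1.] j [-18.8  43.5  79.1  -0.   57.4 -17.8]
scene pitch 3.3 slide(mm) -2.7 yawoff -0.2 cost 0.256 maskpx 488.0
```

View pics/b12_scene.png

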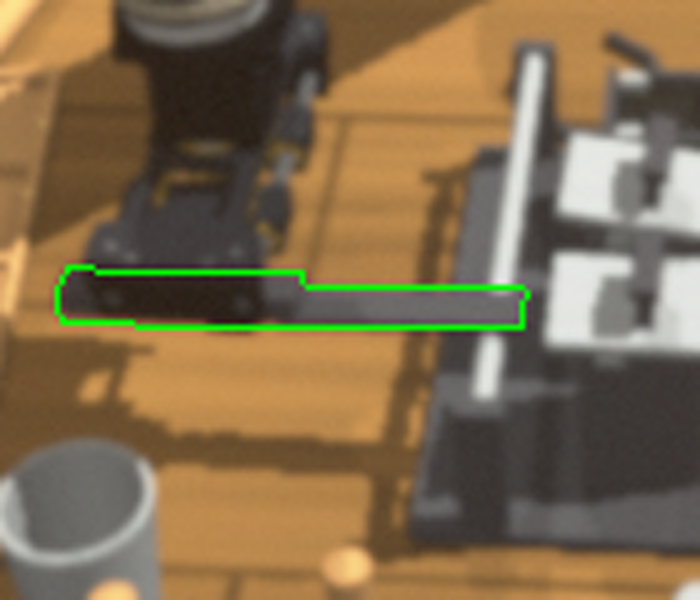

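Request:
send_rows:
  plan:
    - [[0, 0, 0.02, 0, 1], [0.01, 0.2, 0, 0, 1], [0, 0.2, 0, 0, 1], [0, 0.2, 0, 0, 1], [0, 0.2, 0, 0, 1], [0, 0, 0, 0, 1], [0, 0, 0, 0, 1], [0, 0, 0, 0, 1]]

```text
time_s: 26.6
position: [0.6734, -0.087, 0.1051]
tcp_rot: [[0.018, 1.0, -0.0], [1.0, -0.018, 0.001], [0.001, -0.0, -1.0]]
force: [0.1, 2.3, 0.3]
opening: 0.248
```

```bash
python3 - <<'E'
from h import *
s=st(); d=imaging.capture('scene')
u=proj(d,[s['position']])[0].astype(int)
crop(d['img'],u[0]-20,u[1]-50,u[0]+90,u[1]+40,'pics/s13.png',6)
E
```

```text
t 26.60 pos [ 0.6734 -0.087   0.1051] F [0.1 2.3 0.3] open 0.248 yawY -1.03 z [-0.     0.001 -1.   ] j [-16.8  43.3  79.6   0.1  57.1 -15.8]
```

View pics/s13.png

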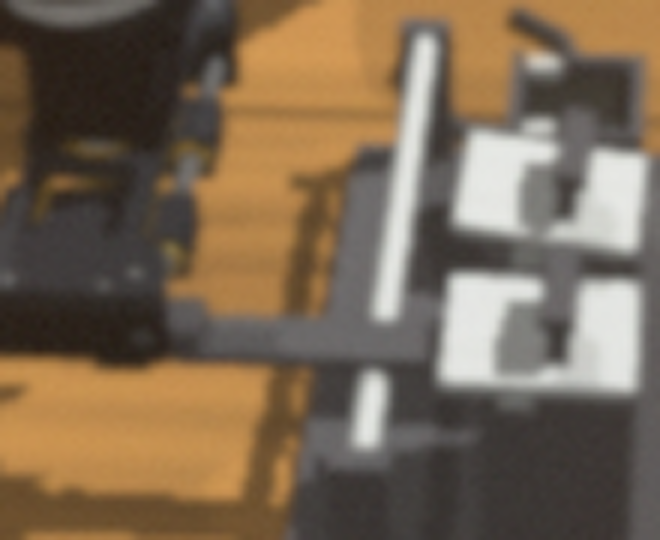

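Request:
send_rows:
  plan:
    - [[0, 0, -0.1, 0, 1], [0, 0, -0.1, 0, 1], [0, 0, -0.1, 0, 1], [0, 0.01, -0.1, 0, 1], [0, 0.01, -0.1, 0, 1], [0, 0.01, -0.1, 0, 1], [0, 0, 0, 0, 1], [0, 0, 0, 0, 1]]

```text
time_s: 27.45
position: [0.6742, -0.0879, 0.0891]
tcp_rot: [[0.017, 1.0, 0.002], [1.0, -0.017, -0.002], [-0.002, 0.002, -1.0]]
force: [-2.0, -0.1, 7.6]
opening: 0.248
```

Request:
send_rows:
  plan:
    - [[0, 0.02, -0.1, 0, 1], [0, 0.02, -0.1, 0, 1], [0, 0.02, -0.1, 0, 1], [0, 0, 0, 0, 1], [0, 0, 0, 0, 1]]

```text
time_s: 27.95
position: [0.6742, -0.0865, 0.0782]
tcp_rot: [[0.018, 1.0, 0.002], [1.0, -0.018, -0.002], [-0.002, 0.002, -1.0]]
force: [1.1, -3.6, -0.6]
opening: 0.247
```

Popped by the force drop (7.6 → -0.6). Press a little more to be sure.

Request:
send_rows:
  plan:
    - [[0, 0.02, -0.1, 0, 1], [0, 0.02, -0.07, 0, 1], [0, 0, 0, 0, 1], [0, 0, 0, 0, 1]]

```text
time_s: 28.35
position: [0.6734, -0.0844, 0.0725]
tcp_rot: [[0.018, 1.0, -0.0], [1.0, -0.018, -0.0], [-0.0, -0.0, -1.0]]
force: [0.3, -4.9, -2.8]
opening: 0.249
```

Request:
send_rows:
  plan:
    - [[0, -0.2, 0, 0, 1], [0, -0.4, 0, 0, 1], [0, -0.5, 0, 0, 1], [0, -0.5, 0, 0, 1], [0, -0.5, 0, 0, 1], [0, -0.5, 0, 0, 1], [0, 0, 0, 0, 1], [0, 0, 0, 0, 1]]

```text
time_s: 29.15
position: [0.6733, -0.1626, 0.073]
tcp_rot: [[0.02, 1.0, -0.0], [1.0, -0.02, 0.001], [0.001, -0.0, -1.0]]
force: [0.1, -0.1, -3.3]
opening: 0.25
```

```bash
python3 - <<'E'
from h import *
s=st(); d=imaging.capture('scene')
u=proj(d,[s['position']])[0].astype(int)
crop(d['img'],u[0]-30,u[1]-60,u[0]+100,u[1]+40,'pics/s14.png',6)
E
```

```text
t 29.15 pos [ 0.6733 -0.1626  0.073 ] F [ 0.1 -0.1 -3.3] open 0.250 yawY -1.12 z [-0.     0.001 -1.   ] j [-22.8  46.6  78.2   0.   55.3 -21.7]
```

View pics/s14.png

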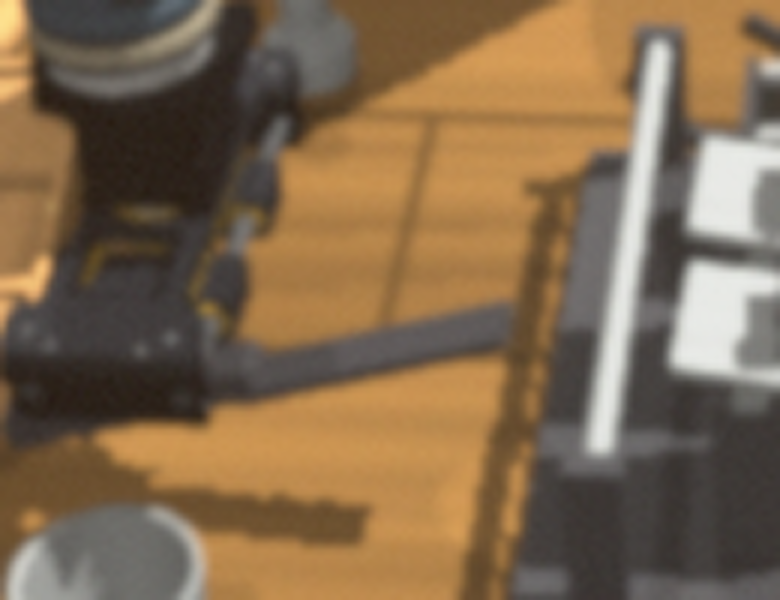

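Request:
send_rows:
  plan:
    - [[-0.2, 0, 0, -0.7, 1], [-0.3, 0, 0, -1, 1], [-0.3, 0, 0, -1, 1], [-0.3, 0, 0, -1, 1], [-0.3, 0, 0, -1, 1], [-0.3, 0, 0, -1, 1], [-0.3, 0, 0, -1, 1], [-0.1, 0, 0, -1, 1], [0, 0, -0.3, 0, 1], [0, 0, -0.3, 0, 1], [0, 0, -0.3, 0, 1], [0, 0, -0.25, 0, 1], [0, 0, -0.2, 0, 1], [0, 0, -0.15, 0, 1], [0, 0, -0.15, 0, 1], [0, 0, -0.1, 0, 1], [0, 0, -0.05, 0, 1], [0, 0, 0, 0, 1], [0, 0, 0, 0, 1]]

```text
time_s: 31.1
position: [0.6105, -0.1621, 0.0191]
tcp_rot: [[0.709, 0.705, 0.0], [0.705, -0.709, -0.0], [0.0, 0.0, -1.0]]
force: [1.7, 1.1, -0.8]
opening: 0.251
```

Request:
send_rows:
  plan:
    - [[0, 0, 0, 0, -1], [0, 0, 0, 0, -1], [0, 0, 0, 0, -1], [0, 0, 0, 0, -1], [0, 0, 0, 0, -1], [0, 0, 0, 0, -1], [0, 0, 0, 0, -1], [0, 0, 0.3, 0, -1], [0, 0, 0.8, 0, -1], [0, 0, 0.9, 0, -1], [0, 0, 0.9, 0, -1], [0, 0, 0.9, 0, -1], [0, 0, 0.9, 0, -1], [0, 0, 0.7, 0, -1], [0, 0, 0.6, 0, -1], [0, 0, 0, 0, -1], [0, 0, 0, 0, -1]]

```text
time_s: 32.8
position: [0.6103, -0.1619, 0.1994]
tcp_rot: [[0.709, 0.705, 0.001], [0.705, -0.709, -0.0], [0.0, 0.001, -1.0]]
force: [-0.8, 0.4, -0.5]
opening: 0.995
```

```bash
python3 - <<'E'
from h import *
s=st()
for c in ('scene','top'):
    d=imaging.capture(c); cv2.imwrite(f'pics/{c}15.png',d['img'])
    for n,z in (('lid_b_mid',.113),('lid_c_mid',.113)):
        print(c,n,[(np.round(r['at'],3),round(r['conf'],2)) for r in mark_of(c,n)])
fitpart('bar_mid',BAR,(.604,-.169,.785),.009,cams=('scene',),off=(.03,.03))
crop(imaging.capture('scene')['img'],280,170,380,310,'pics/s15.png',5)
E
```

```text
t 32.80 pos [ 0.6103 -0.1619  0.1994] F [-0.8  0.4 -0.5] open 0.995 yawY -45.15 z [ 0.001 -0.    -1.   ] j [-25.   33.3  83.4  -0.   63.3  20.2]
scene lid_b_mid [(array([0.595, 0.09 , 0.113]), 0.78)]
scene lid_c_mid [(array([0.674, 0.088, 0.116]), 0.69)]
top lid_b_mid [(array([0.591, 0.086, 0.118]), 0.61)]
top lid_c_mid [(array([0.482, 0.375, 0.008]), 0.64)]
bar_mid scene [ 0.6244 -0.1945 48.5507  0.1006]
```

View pics/scene15.png

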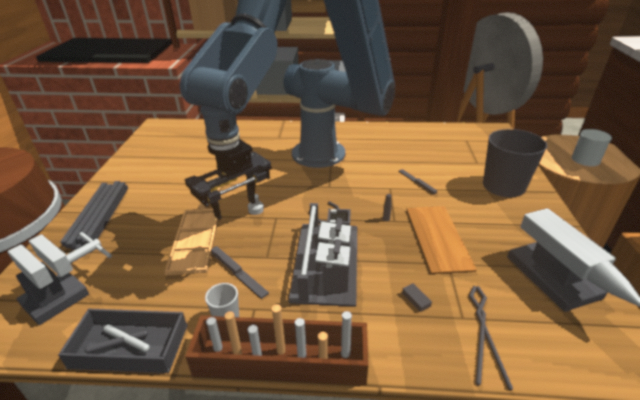

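View pics/s15.png

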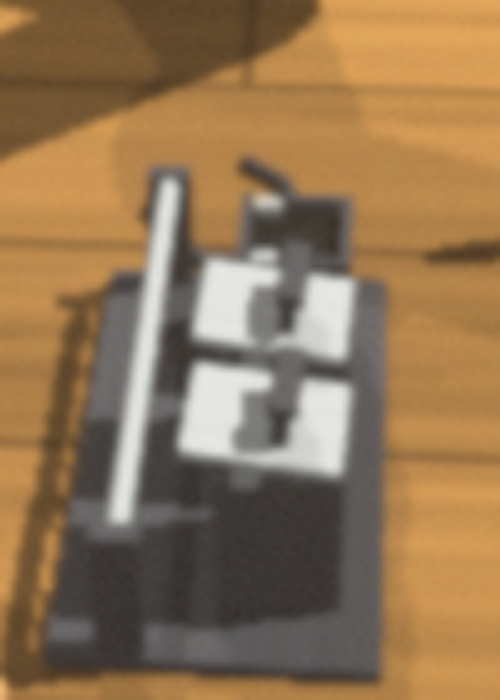

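Request:
send_rows:
  plan:
    - [[-0.05, 0.5, 0, -0.5, -1], [-0.05, 0.9, 0, -0.8, -1], [-0.05, 0.9, 0, -0.9, -1], [-0.05, 0.9, 0, -0.9, -1], [-0.05, 0.9, 0, -0.9, -1], [-0.05, 0.9, 0, -0.9, -1], [-0.05, 0.9, 0, -0.9, -1], [-0.05, 0.9, 0, -0.9, -1], [-0.05, 0.8, 0, -0.7, -1], [-0.05, 0.6, 0, -0.4, -1], [-0.03, 0.3, 0, -0.13, -1], [0, 0, 0, 0, -1], [0, 0, 0, 0, -1]]

```text
time_s: 34.55
position: [0.5947, 0.0925, 0.199]
tcp_rot: [[1.0, -0.01, 0.0], [-0.01, -1.0, -0.0], [0.0, 0.0, -1.0]]
force: [1.0, -0.1, -0.5]
opening: 1.004
```

```bash
python3 - <<'E'
from h import *
s=st()
d=imaging.capture('scene')
im=d['img'].copy()
def tilt(ctr,th,yaw=-1.0):
    out=[]
    for b in LID()[3:]+LID()[1:2]:
        q=b.copy(); q[:,2]+=.015  # rel rim
        y=q[:,1]-.031; z=q[:,2]; a=-np.radians(th)  # raise -y side
        q[:,1]=.031+y*np.cos(a)-z*np.sin(a); q[:,2]=y*np.sin(a)+z*np.cos(a)
        c,sn=np.cos(np.radians(yaw)),np.sin(np.radians(yaw)); R=np.array([[c,-sn,0],[sn,c,0],[0,0,1]]); out.append(q@R.T+np.array(ctr))
    return out
k=6
x0,y0=290,205
im=cv2.resize(im[y0:y0+95,x0:x0+100],None,fx=k,fy=k,interpolation=cv2.INTER_CUBIC)
for ctr in ([.5945,.0905,.098],[.6765,.0891,.098]):
    for b in tilt(ctr,5.5):
        h=cv2.convexHull((((proj(d,b)-[x0,y0])+.5)*k).astype(np.int32)); cv2.polylines(im,[h],True,(0,255,0),1)
cv2.imwrite('pics/s16.png',im)
E
```

```text
t 34.55 pos [0.5947 0.0925 0.199 ] F [ 1.  -0.1 -0.5] open 1.004 yawY -90.55 z [ 0. -0. -1.] j [-1.8 31.2 87.8 -0.  61.  88.8]
```

View pics/s16.png

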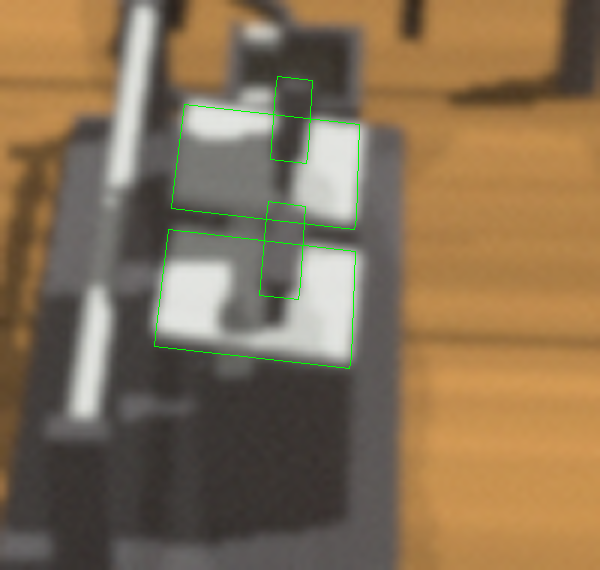

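Request:
send_rows:
  plan:
    - [[0, 0.03, -0.5, 0, -1], [0, 0, -0.7, 0, -1], [0, 0, -0.6, 0, -1], [0, 0, -0.4, 0, -1], [0, 0, 0, 0, -1], [0, 0, 0, 0, -1]]

```text
time_s: 35.2
position: [0.595, 0.0934, 0.1332]
tcp_rot: [[1.0, -0.011, 0.0], [-0.011, -1.0, -0.0], [0.0, 0.0, -1.0]]
force: [0.4, -0.2, -0.3]
opening: 1.001
```

Request:
send_rows:
  plan:
    - [[0, 0, 0, 0, 1], [0, 0, 0, 0, 1], [0, 0, 0, 0, 1], [0, 0, 0, 0, 1], [0, 0, 0, 0, 1], [0, 0, 0, 0, 1], [0, 0, 0, 0, 1], [0, 0, 0, 0, 1], [0, 0, 0, 0, 1], [0, 0, 0, 0, 1], [0, 0, 0, 0, 1], [0, 0, 0, 0, 1]]

```text
time_s: 36.4
position: [0.5946, 0.0938, 0.133]
tcp_rot: [[1.0, -0.01, -0.0], [-0.01, -1.0, -0.0], [-0.0, 0.0, -1.0]]
force: [-0.3, -0.5, -0.1]
opening: 0.164
```

Request:
send_rows:
  plan:
    - [[0, 0, 0.1, 0, 1], [0, 0, 0.15, 0, 1], [0, 0, 0.2, 0, 1], [0, 0, 0.4, 0, 1], [0, 0, 0.6, 0, 1], [0, 0, 0.6, 0, 1], [0, 0, 0.5, 0, 1], [0, 0, 0, 0, 1], [0, 0, 0, 0, 1]]

```text
time_s: 37.3
position: [0.5946, 0.094, 0.2101]
tcp_rot: [[1.0, -0.01, 0.001], [-0.01, -1.0, 0.0], [0.001, -0.0, -1.0]]
force: [0.5, 0.4, -2.9]
opening: 0.17
```

```bash
python3 - <<'E'
from h import *
s=st(); d=imaging.capture('scene')
u=proj(d,[s['position']])[0].astype(int)
crop(d['img'],u[0]-60,u[1]-50,u[0]+60,u[1]+70,'pics/s17.png',5)
E
```

```text
t 37.30 pos [0.5946 0.094  0.2101] F [ 0.5  0.4 -2.9] open 0.170 yawY -90.58 z [ 0.001  0.    -1.   ] j [-1.6 30.4 87.3  0.  62.3 88.9]
```

View pics/s17.png

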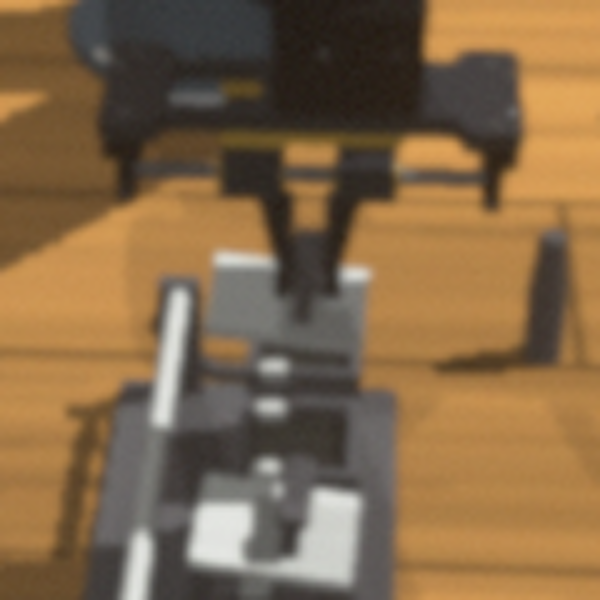

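Request:
send_rows:
  plan:
    - [[0, -0.4, 0, 0, 1], [-0.1, -0.6, 0, 0, 1], [-0.15, -0.8, 0, 0.1, 1], [-0.15, -0.8, 0, 0.1, 1], [-0.15, -0.8, 0, 0.1, 1], [-0.15, -0.8, 0, 0.1, 1], [-0.15, -0.8, 0, 0.1, 1], [-0.15, -0.8, 0, 0.1, 1], [-0.15, -0.8, 0, 0.1, 1], [-0.15, -0.8, 0, 0.1, 1], [-0.15, -0.8, 0, 0.1, 1], [-0.15, -0.8, 0, 0.1, 1], [-0.15, -0.8, 0, 0.1, 1], [-0.15, -0.8, 0, 0.1, 1], [-0.15, -0.8, 0, 0.1, 1], [-0.15, -0.8, 0, 0.1, 1], [-0.15, -0.8, 0, 0.1, 1], [-0.12, -0.67, 0, 0, 1], [0, -0.5, 0, 0, 1], [0, -0.3, 0, 0, 1]]

```text
time_s: 39.35
position: [0.5202, -0.3418, 0.2091]
tcp_rot: [[0.99, 0.138, -0.0], [0.138, -0.99, 0.0], [-0.0, -0.0, -1.0]]
force: [-0.5, -0.1, -2.9]
opening: 0.165
```

Request:
send_rows:
  plan:
    - [[0, 0, -0.5, 0, 1], [0, 0, -0.8, 0, 1], [0, 0, -0.8, 0, 1], [0, 0, -0.8, 0, 1], [0, 0, -0.8, 0, 1], [0, 0, -0.5, 0, 1], [0, 0, 0, 0, 1], [0, 0, 0, 0, 1]]

```text
time_s: 40.15
position: [0.521, -0.3403, 0.0838]
tcp_rot: [[0.99, 0.14, 0.0], [0.14, -0.99, -0.0], [0.0, 0.0, -1.0]]
force: [0.2, -0.2, -2.7]
opening: 0.171
```

```bash
python3 - <<'E'
from h import *
s=st()
for c in ('scene','top'):
    d=imaging.capture(c)
    u=proj(d,[s['position']])[0].astype(int)
    crop(d['img'],u[0]-50,u[1]-45,u[0]+50,u[1]+55,f'pics/{c}18.png',5)
E
```

```text
t 40.15 pos [ 0.521  -0.3403  0.0838] F [ 0.2 -0.2 -2.7] open 0.171 yawY -81.97 z [ 0. -0. -1.] j [-43.4  41.5  89.2   0.   49.2  38.5]
```

View pics/scene18.png

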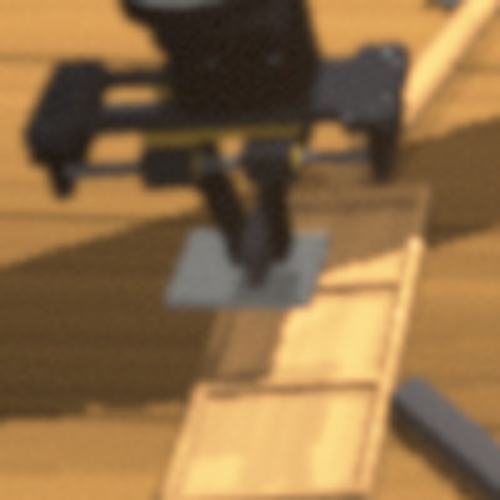

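View pics/top18.png

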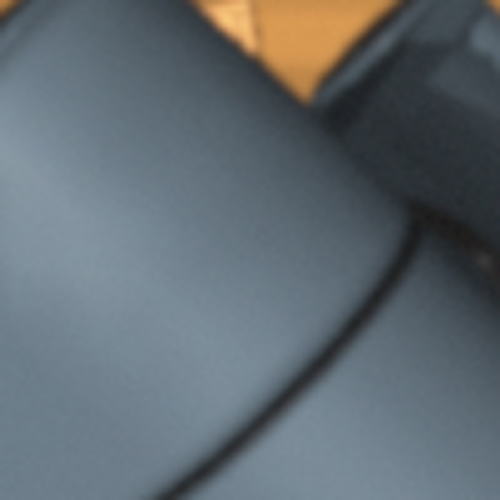

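Request:
send_rows:
  plan:
    - [[0, 0.4, 0, 0, 1], [0, 0.4, -0.3, 0, 1], [0, 0, -0.4, 0, 1], [0, 0, -0.3, 0, 1], [0, 0, 0, 0, 1], [0, 0, 0, 0, 1]]

```text
time_s: 40.85
position: [0.5204, -0.3163, 0.0528]
tcp_rot: [[0.99, 0.139, -0.001], [0.139, -0.99, 0.0], [-0.001, -0.001, -1.0]]
force: [-0.7, -0.0, -2.9]
opening: 0.168
```

```bash
cat >> h.py <<'E'
def overlay(cam,parts,ctr,name,k=6,hw=(50,45)):
    "parts: list of (boxes,(x,y,z,yawdeg))"
    d=imaging.capture(cam); u=proj(d,[ctr])[0].astype(int); x0,y0=max(0,u[0]-hw[0]),max(0,u[1]-hw[1])
    im=cv2.resize(d['img'][y0:u[1]+hw[1],x0:u[0]+hw[0]],None,fx=k,fy=k,interpolation=cv2.INTER_CUBIC)
    for bs,(x,y,z,a) in parts:
        a=np.radians(a); c,s=np.cos(a),np.sin(a); R=np.array([[c,-s,0],[s,c,0],[0,0,1]])
        for b in bs:
            h=cv2.convexHull((((proj(d,b@R.T+[x,y,z])-[x0,y0])+.5)*k).astype(np.int32)); cv2.polylines(im,[h],True,(0,255,0),1)
    cv2.imwrite(name,im)
E
python3 - <<'E'
from h import *
s=st(); p=s['position']
bays=[box(c-.041,c+.041,-.048,.048,.008,.008) for c in (-.088,0,.088)]
overlay('scene',[(LID()[1:2],(p[0],p[1],p[2]-.0165,8)),(bays,(.5215,-.3236,.006,7.7))],p,'pics/s19.png')
E
```

```text
t 40.85 pos [ 0.5204 -0.3163  0.0528] F [-0.7 -0.  -2.9] open 0.168 yawY -82.00 z [-0.001  0.    -1.   ] j [-41.8  43.6  91.8  -0.   44.7  40.2]
```

View pics/s19.png

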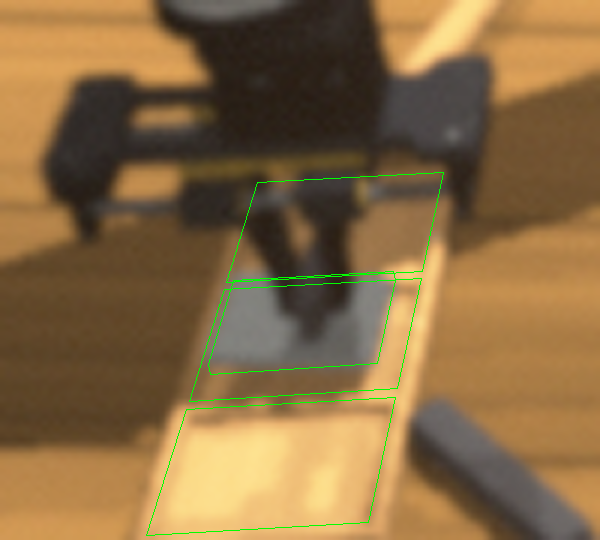

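Request:
send_rows:
  plan:
    - [[0.05, 0, -0.15, 0, 1], [0, 0, -0.13, 0, 1], [0, 0, 0, 0, 1], [0, 0, 0, 0, 1]]

```text
time_s: 41.3
position: [0.522, -0.3162, 0.0451]
tcp_rot: [[0.99, 0.139, -0.0], [0.139, -0.99, 0.0], [-0.0, -0.0, -1.0]]
force: [-0.6, 0.0, -2.6]
opening: 0.167
```

Request:
send_rows:
  plan:
    - [[0, 0, -0.05, 0, 1], [0, 0, 0, 0, 1], [0, 0, 0, 0, 1]]

```text
time_s: 41.6
position: [0.5224, -0.3167, 0.0445]
tcp_rot: [[0.99, 0.139, 0.001], [0.139, -0.99, -0.001], [0.001, 0.001, -1.0]]
force: [-0.5, -1.3, 3.9]
opening: 0.17
```

```bash
python3 - <<'E'
from h import *
s=st(); p=s['position']
bays=[box(c-.041,c+.041,-.048,.048,0.0,0.0) for c in (-.088,0,.088)]
overlay('scene',[(LID()[1:2],(p[0],p[1],.026,8)),(bays,(.5215,-.3236,.006,7.7))],p,'pics/s20.png')
E
```

```text
t 41.60 pos [ 0.5224 -0.3167  0.0445] F [-0.5 -1.3  3.9] open 0.170 yawY -81.99 z [ 0.001 -0.001 -1.   ] j [-41.7  44.4  91.8  -0.   43.7  40.3]
```

View pics/s20.png

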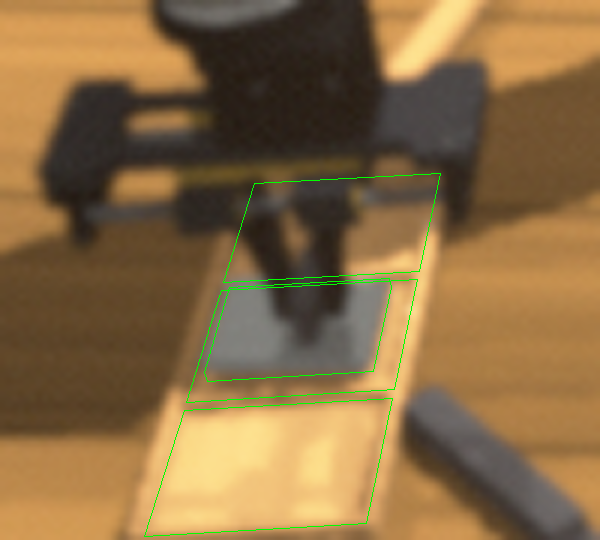

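Request:
send_rows:
  plan:
    - [[0, 0, 0.15, 0, 1], [0.1, 0, 0, 0, 1], [0, 0, -0.08, 0, 1], [0, 0, -0.05, 0, 1], [0, 0, 0, 0, 1], [0, 0, 0, 0, 1]]

```text
time_s: 42.25
position: [0.5253, -0.3163, 0.0445]
tcp_rot: [[0.99, 0.139, 0.001], [0.139, -0.99, -0.0], [0.001, 0.0, -1.0]]
force: [0.1, -0.7, 1.4]
opening: 0.165
```

Request:
send_rows:
  plan:
    - [[0, 0, 0, 0, -1], [0, 0, 0, 0, -1], [0, 0, 0, 0, -1], [0, 0, 0, 0, -1], [0, 0, 0, 0, -1], [0, 0, 0, 0, -1], [0, 0, 0.3, 0, -1], [0, 0, 0.8, 0, -1], [0, 0, 0.9, 0, -1], [0, 0, 0.9, 0, -1], [0, 0, 0.9, 0, -1], [0, 0, 0.9, 0, -1], [0, 0, 0.5, 0, -1]]

```text
time_s: 43.55
position: [0.5258, -0.3168, 0.2036]
tcp_rot: [[0.99, 0.139, 0.003], [0.139, -0.99, -0.003], [0.003, 0.003, -1.0]]
force: [1.0, -0.8, -0.5]
opening: 0.997
```

Request:
send_rows:
  plan:
    - [[0.3, 0.5, 0, 0, -1], [0.38, 0.9, 0, -0.1, -1], [0.38, 0.9, 0, -0.1, -1], [0.38, 0.9, 0, -0.1, -1], [0.38, 0.9, 0, -0.1, -1], [0.38, 0.9, 0, -0.1, -1], [0.38, 0.9, 0, -0.1, -1], [0.38, 0.9, 0, -0.1, -1], [0.38, 0.9, 0, -0.1, -1], [0.38, 0.9, 0, -0.1, -1], [0.38, 0.9, 0, -0.1, -1], [0.38, 0.9, 0, -0.1, -1], [0.38, 0.9, 0, -0.1, -1], [0.2, 0.9, 0, -0.1, -1], [0, 0.7, 0, -0.1, -1], [0, 0.5, 0, -0.1, -1], [0, 0, 0, 0, -1], [0, 0, 0, 0, -1]]

```text
time_s: 45.35
position: [0.676, 0.0867, 0.1993]
tcp_rot: [[1.0, -0.009, -0.002], [-0.009, -1.0, -0.0], [-0.002, 0.0, -1.0]]
force: [0.3, 0.0, -1.2]
opening: 1.001
```

```bash
python3 - <<'E'
from h import *
s=st(); p=s['position']
d=imaging.capture('scene'); 
crop(d['img'],150,190,290,310,'pics/s21.png',5)
E
```

```text
t 45.35 pos [0.676  0.0867 0.1993] F [ 0.3  0.  -1.2] open 1.001 yawY -90.49 z [-0.002 -0.    -1.   ] j [-2.1 37.1 75.4 -0.  67.6 88.4]
```

View pics/s21.png

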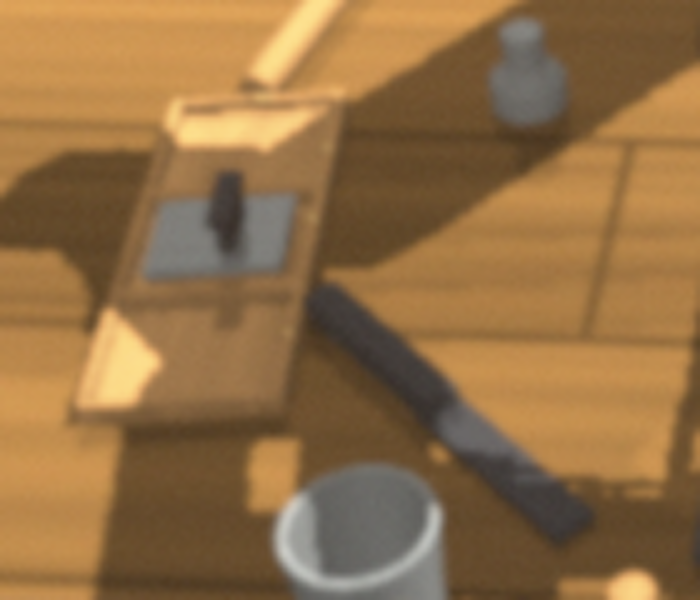

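Request:
send_rows:
  plan:
    - [[0, 0.17, -0.3, 0, -1], [0, 0, -0.7, 0, -1], [0, 0, -0.7, 0, -1], [0, 0, -0.5, 0, -1], [0, 0, 0, 0, -1], [0, 0, 0, 0, -1]]

```text
time_s: 46.0
position: [0.6769, 0.0906, 0.134]
tcp_rot: [[1.0, -0.011, -0.0], [-0.011, -1.0, 0.0], [-0.0, -0.0, -1.0]]
force: [-0.2, -0.0, -0.1]
opening: 1.003
```

Request:
send_rows:
  plan:
    - [[0, 0, 0, 0, 1], [0, 0, 0, 0, 1], [0, 0, 0, 0, 1], [0, 0, 0, 0, 1], [0, 0, 0, 0, 1], [0, 0, 0, 0, 1], [0, 0, 0, 0, 1], [0, 0, 0, 0, 1], [0, 0, 0, 0, 1], [0, 0, 0, 0, 1], [0, 0, 0, 0, 1], [0, 0, 0, 0, 1]]

```text
time_s: 47.2
position: [0.6768, 0.0909, 0.1343]
tcp_rot: [[1.0, -0.01, -0.0], [-0.01, -1.0, -0.0], [-0.0, 0.0, -1.0]]
force: [0.3, -0.2, -0.3]
opening: 0.165
```

Request:
send_rows:
  plan:
    - [[0, 0, 0.1, 0, 1], [0, 0, 0.15, 0, 1], [0, 0, 0.2, 0, 1], [0, 0, 0.4, 0, 1], [0, 0, 0.6, 0, 1], [0, 0, 0.6, 0, 1], [0, 0, 0.5, 0, 1], [0, 0, 0, 0, 1], [0, 0, 0, 0, 1]]

```text
time_s: 48.1
position: [0.6767, 0.091, 0.2112]
tcp_rot: [[1.0, -0.01, 0.001], [-0.01, -1.0, 0.0], [0.001, -0.0, -1.0]]
force: [0.3, -0.5, -3.0]
opening: 0.17
```

```bash
python3 - <<'E'
from h import *
s=st(); p=s['position']
overlay('scene',[(LID()[1:2],(p[0],p[1],p[2]-.0185,-1))],p,'pics/s22.png')
E
```

```text
t 48.10 pos [0.6767 0.091  0.2112] F [ 0.3 -0.5 -3. ] open 0.170 yawY -90.58 z [ 0.001  0.    -1.   ] j [-1.7 36.4 74.7  0.  68.8 88.9]
```

View pics/s22.png

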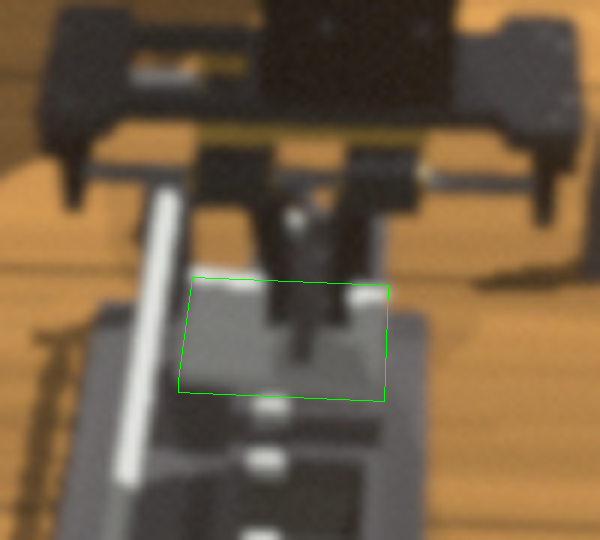

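Request:
send_rows:
  plan:
    - [[-0.2, -0.4, 0, 0, 1], [-0.3, -0.6, 0, 0, 1], [-0.4, -0.7, 0, 0.1, 1], [-0.45, -0.8, 0, 0.1, 1], [-0.45, -0.8, 0, 0.1, 1], [-0.45, -0.8, 0, 0.1, 1], [-0.45, -0.8, 0, 0.1, 1], [-0.45, -0.8, 0, 0.1, 1], [-0.45, -0.8, 0, 0.1, 1], [-0.45, -0.8, 0, 0.1, 1], [-0.45, -0.8, 0, 0.1, 1], [-0.45, -0.8, 0, 0.1, 1], [-0.45, -0.8, 0, 0.1, 1], [-0.45, -0.8, 0, 0.1, 1], [-0.45, -0.8, 0, 0.1, 1], [-0.45, -0.8, 0, 0.1, 1], [-0.45, -0.8, 0, 0.1, 1], [-0.4, -0.6, 0, 0, 1], [-0.2, -0.4, 0, 0, 1], [0, 0, 0, 0, 1]]

```text
time_s: 50.15
position: [0.4416, -0.3276, 0.2103]
tcp_rot: [[0.991, 0.136, -0.001], [0.136, -0.991, 0.0], [-0.001, -0.0, -1.0]]
force: [-0.2, 0.3, -2.8]
opening: 0.167
```

```bash
python3 - <<'E'
from h import *
st()
E
```

```text
t 50.15 pos [ 0.4416 -0.3276  0.2103] F [-0.2  0.3 -2.8] open 0.167 yawY -82.16 z [-0.001  0.    -1.   ] j [-48.2  26.6  94.7  -0.   58.7  34. ]
```

Request:
send_rows:
  plan:
    - [[-0.1, 0, -0.5, 0, 1], [-0.08, 0, -0.8, 0, 1], [0, 0, -0.9, 0, 1], [0, 0, -0.9, 0, 1], [0, 0, -0.9, 0, 1], [0, 0, -0.7, 0, 1], [0, 0, -0.5, 0, 1], [0, 0, 0, 0, 1], [0, 0, 0, 0, 1]]

```text
time_s: 51.05
position: [0.4378, -0.3254, 0.0547]
tcp_rot: [[0.99, 0.14, -0.0], [0.14, -0.99, 0.001], [-0.0, -0.001, -1.0]]
force: [-0.0, 0.4, -3.5]
opening: 0.167
```

```bash
python3 - <<'E'
from h import *
s=st(); p=s['position']
bays=[box(c-.041,c+.041,-.048,.048,0.0,0.0) for c in (-.088,0,.088)]
overlay('scene',[(LID()[1:2],(p[0],p[1],p[2]-.0185,8)),(bays,(.5215,-.3236,.006,7.7))],p,'pics/s23.png')
E
```

```text
t 51.05 pos [ 0.4378 -0.3254  0.0547] F [-0.   0.4 -3.5] open 0.167 yawY -81.95 z [-0.     0.001 -1.   ] j [-48.4  40.5 101.3   0.   38.2  33.6]
```

View pics/s23.png

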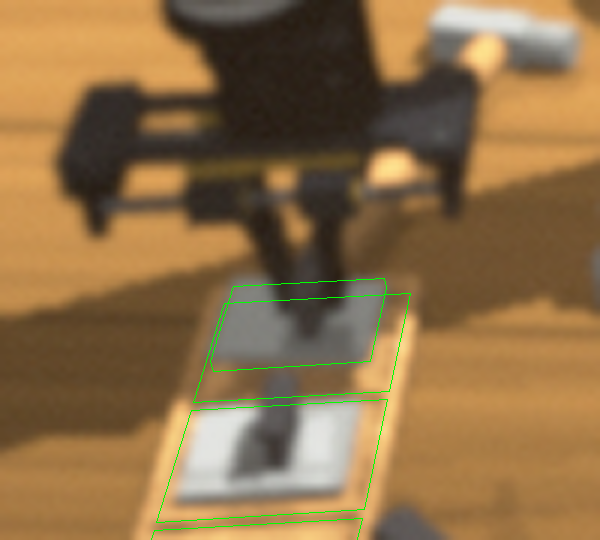

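Request:
send_rows:
  plan:
    - [[0, -0.08, -0.15, 0, 1], [0, 0, -0.15, 0, 1], [0, 0, 0, 0, 1], [0, 0, 0, 0, 1]]

```text
time_s: 51.5
position: [0.4374, -0.3286, 0.0459]
tcp_rot: [[0.99, 0.139, 0.0], [0.139, -0.99, -0.0], [0.0, 0.0, -1.0]]
force: [-0.2, -1.1, -3.2]
opening: 0.166
```

Request:
send_rows:
  plan:
    - [[0, 0, -0.04, 0, 1], [0, 0, 0, 0, 1], [0, 0, 0, 0, 1]]

```text
time_s: 51.8
position: [0.4378, -0.3291, 0.0453]
tcp_rot: [[0.99, 0.139, 0.001], [0.139, -0.99, -0.001], [0.001, 0.002, -1.0]]
force: [-0.8, -1.6, 5.5]
opening: 0.166
```

On the floor. Look, then release.

```bash
python3 - <<'E'
from h import *
s=st(); p=s['position']
overlay('scene',[],p,'pics/s24.png')
E
```

```text
t 51.80 pos [ 0.4378 -0.3291  0.0453] F [-0.8 -1.6  5.5] open 0.166 yawY -82.00 z [ 0.001 -0.001 -1.   ] j [-48.6  41.5 101.3  -0.   37.1  33.4]
```

View pics/s24.png

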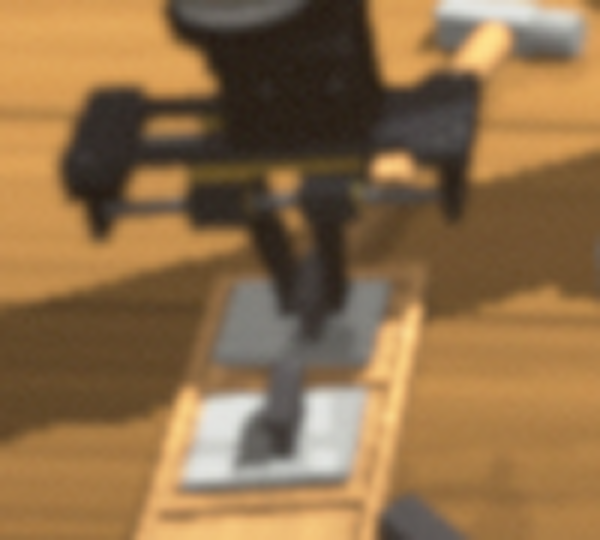

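Request:
send_rows:
  plan:
    - [[0, 0, 0.03, 0, -1], [0, 0, 0, 0, -1], [0, 0, 0, 0, -1], [0, 0, 0, 0, -1], [0, 0, 0, 0, -1], [0, 0, 0, 0, -1], [0, 0, 0.3, 0, -1], [0, 0, 0.8, 0, -1], [0, 0, 0.9, 0, -1], [0, 0, 0.9, 0, -1], [0, 0, 0.9, 0, -1], [0, 0, 0.9, 0, -1], [0, 0, 0.5, 0, -1], [0.3, 0.3, 0, 0, -1], [0.3, 0.3, 0, 0, -1]]

```text
time_s: 53.35
position: [0.4558, -0.3097, 0.2017]
tcp_rot: [[0.99, 0.138, 0.001], [0.138, -0.99, 0.0], [0.001, 0.0, -1.0]]
force: [-0.6, 0.3, -0.7]
opening: 1.001
```

```bash
python3 - <<'E'
from h import *
s=st()
fitpart('bar_mid',BAR,(.624,-.194,.84),.009,off=(.023,.026))
d=imaging.capture('scene'); crop(d['img'],150,190,290,310,'pics/s25.png',5)
d=imaging.capture('top'); cv2.imwrite('pics/top25.png',d['img'])
E
```

```text
t 53.35 pos [ 0.4558 -0.3097  0.2017] F [-0.6  0.3 -0.7] open 1.001 yawY -82.04 z [ 0.001  0.    -1.   ] j [-45.8  27.3  95.1   0.   57.6  36.2]
bar_mid top [ 0.6204 -0.1986 47.6778  0.1154]
bar_mid scene [ 0.622  -0.1959 48.0426  0.1251]
bar_mid both [ 0.622  -0.1965 48.0594  0.1232]
```

View pics/s25.png

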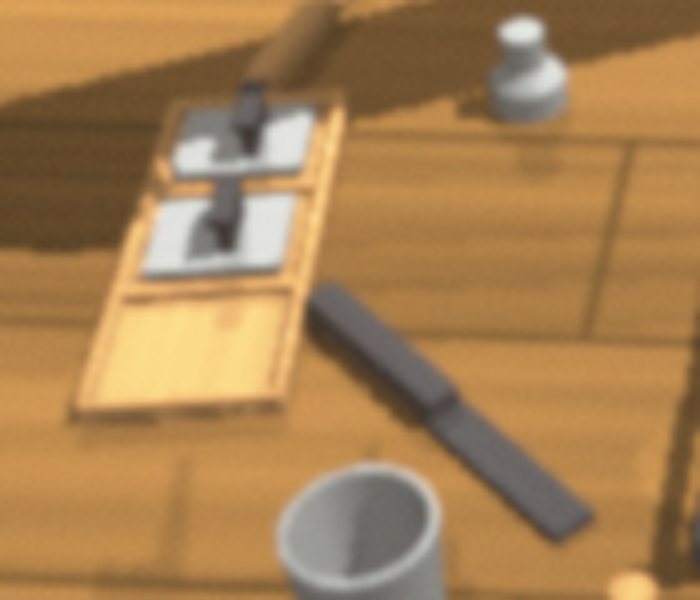

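View pics/top25.png

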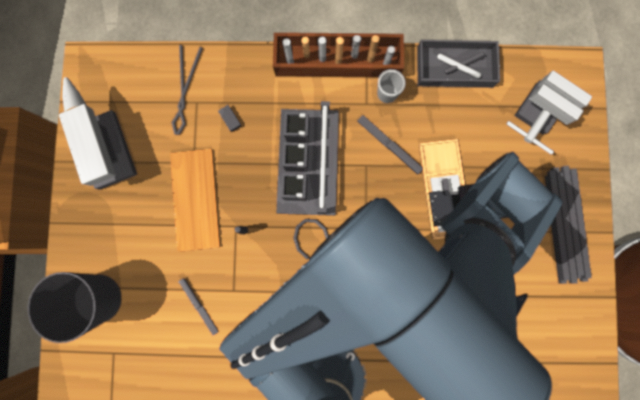

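```bash
python3 - <<'E'
from h import *
d=imaging.capture('top')
for z in (0,.05,.08): print('top',z,unproj(d,[[391,84],[380,84],[404,84],[391,71],[391,101]],z)[:,:2].round(3).tolist())
d=imaging.capture('scene'); cv2.imwrite('pics/sc26.png',d['img'])
for z in (0,.05,.08): print('sc',z,unproj(d,[[222,295],[222,318],[206,295],[238,295],[222,320],[222,284]],z)[:,:2].round(3).tolist())
E
```

```text
top 0 [[0.823, -0.177], [0.823, -0.145], [0.824, -0.214], [0.862, -0.177], [0.772, -0.177]]
top 0.05 [[0.804, -0.169], [0.803, -0.139], [0.804, -0.205], [0.841, -0.169], [0.755, -0.169]]
top 0.08 [[0.792, -0.165], [0.792, -0.135], [0.793, -0.2], [0.829, -0.165], [0.745, -0.165]]
sc 0 [[0.726, -0.191], [0.795, -0.174], [0.727, -0.231], [0.724, -0.151], [0.801, -0.172], [0.689, -0.201]]
sc 0.05 [[0.769, -0.173], [0.834, -0.156], [0.771, -0.21], [0.767, -0.135], [0.84, -0.155], [0.735, -0.181]]
sc 0.08 [[0.795, -0.161], [0.858, -0.145], [0.797, -0.197], [0.793, -0.125], [0.863, -0.144], [0.762, -0.17]]
```

Request:
send_rows:
  plan:
    - [[0.4, 0.3, 0, 0.5, -1], [0.7, 0.5, 0, 0.9, -1], [0.8, 0.6, 0, 0.9, -1], [0.8, 0.6, 0, 0.9, -1], [0.8, 0.6, 0, 0.9, -1], [0.8, 0.5, 0, 0.9, -1], [0.6, 0.4, -0.2, 0.9, -1], [0.5, 0.3, -0.5, 0.8, -1], [0.34, 0.2, -0.8, 0.3, -1], [0, 0, -0.8, 0, -1], [0, 0, -0.8, 0, -1], [0, 0, -0.8, 0, -1], [0, 0, -0.5, 0, -1], [0, 0, 0, 0, -1], [0, 0, 0, 0, -1]]

```text
time_s: 55.25
position: [0.6281, -0.1904, 0.0697]
tcp_rot: [[0.667, 0.745, 0.0], [0.745, -0.667, -0.0], [0.0, 0.0, -1.0]]
force: [-1.0, 0.0, 0.9]
opening: 0.998
```

```bash
python3 - <<'E'
from h import *
s=st(); p=s['position']
overlay('scene',[(BAR,(.6215,-.197,.009,48))],[.63,-.18,.05],'pics/s26.png')
E
```

```text
t 55.25 pos [ 0.6281 -0.1904  0.0697] F [-1.   0.   0.9] open 0.998 yawY -41.85 z [ 0. -0. -1.] j [-26.6  44.6  84.2   0.   51.1  15.2]
```

View pics/s26.png

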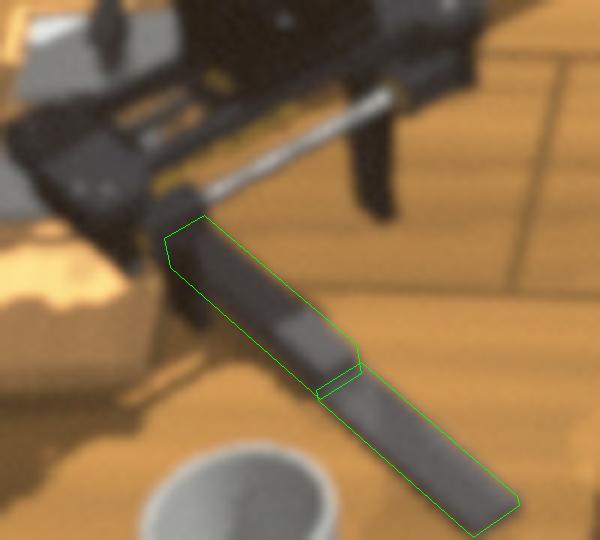

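Request:
send_rows:
  plan:
    - [[0, 0, -0.5, 0, -1], [0, 0, -0.5, 0, -1], [0, 0, -0.4, 0, -1], [0, 0, -0.2, 0, -1], [0, 0, 0, 0, -1], [0, 0, 0, 0, -1], [0, 0, 0, 0, 1], [0, 0, 0, 0, 1], [0, 0, 0, 0, 1], [0, 0, 0, 0, 1], [0, 0, 0, 0, 1], [0, 0, 0, 0, 1], [0, 0, 0, 0, 1], [0, 0, 0, 0, 1], [0, 0, 0, 0, 1], [0, 0, 0, 0, 1]]

```text
time_s: 56.9
position: [0.6278, -0.1906, 0.0215]
tcp_rot: [[0.668, 0.744, 0.0], [0.744, -0.668, -0.0], [0.0, 0.001, -1.0]]
force: [0.6, -0.3, 0.2]
opening: 0.251
```

Request:
send_rows:
  plan:
    - [[0, 0, 0.3, 0, 1], [0, 0, 0.5, 0, 1], [0, 0, 0.8, 0, 1], [0, 0, 0.9, 0, 1], [0, 0, 0.9, 0, 1], [0, 0, 0.9, 0, 1], [0, 0, 0.9, 0, 1], [0, 0, 0.7, 0, 1], [0, 0, 0.4, 0, 1], [0, 0, 0, 0, 1], [0, 0, 0, 0, 1]]

```text
time_s: 58.0
position: [0.6269, -0.1901, 0.21]
tcp_rot: [[0.668, 0.745, -0.001], [0.745, -0.668, 0.001], [-0.0, -0.001, -1.0]]
force: [-1.1, -0.4, -3.8]
opening: 0.248
```

Request:
send_rows:
  plan:
    - [[-0.1, 0.4, 0, 0, 1], [-0.2, 0.6, 0, -0.1, 1], [-0.25, 0.8, 0, -0.3, 1], [-0.25, 0.8, 0, -0.4, 1], [-0.25, 0.8, 0, -0.4, 1], [-0.25, 0.8, 0, -0.4, 1], [-0.25, 0.8, 0, -0.4, 1], [-0.25, 0.8, 0, -0.4, 1], [-0.25, 0.8, 0, -0.4, 1], [-0.25, 0.8, 0, -0.4, 1], [-0.25, 0.8, 0, -0.4, 1], [-0.25, 0.8, 0, -0.4, 1], [-0.25, 0.8, 0, -0.4, 1], [-0.25, 0.8, 0, -0.4, 1], [-0.25, 0.8, 0, -0.4, 1], [-0.25, 0.8, 0, -0.4, 1], [-0.25, 0.8, 0, -0.4, 1], [-0.25, 0.8, 0, -0.4, 1], [-0.25, 0.8, 0, -0.4, 1], [-0.25, 0.8, 0, -0.4, 1]]

```text
time_s: 60.0
position: [0.4815, 0.2727, 0.2091]
tcp_rot: [[0.993, 0.118, -0.003], [0.118, -0.993, -0.001], [-0.004, 0.0, -1.0]]
force: [0.4, 0.3, -2.8]
opening: 0.249
```

Request:
send_rows:
  plan:
    - [[-0.25, 0.8, 0, 0, 1], [-0.25, 0.8, 0, 0, 1], [-0.2, 0.6, 0, 0, 1], [-0.2, 0.5, 0, 0, 1], [0, 0.3, 0, 0, 1], [0, 0, 0, 0, 1], [0, 0, 0, 0, 1]]

```text
time_s: 60.7
position: [0.4566, 0.3611, 0.2101]
tcp_rot: [[0.993, 0.12, -0.0], [0.12, -0.993, -0.001], [-0.0, 0.001, -1.0]]
force: [-0.4, 0.6, -3.9]
opening: 0.248
```

```bash
python3 - <<'E'
from h import *
s=st(); p=s['position']
barfit(cams=('scene',),save='b27')
marks(['board_top','bar_mid'])
E
```

```text
t 60.70 pos [0.4566 0.3611 0.2101] F [-0.4  0.6 -3.9] open 0.248 yawY -83.13 z [-0.    -0.001 -1.   ] j [ 27.4  29.   90.1  -0.   61.  110.5]
scene pitch 0.5 slide(mm) -7.2 yawoff 0.1 cost 0.191 maskpx 479.0
board_top scene [([0.678, 0.09, 0.096], 0.73), ([0.483, 0.374, 0.008], 0.64)]
board_top top [([0.482, 0.375, 0.01], 0.64)]
bar_mid scene [([0.448, 0.361, 0.2], 0.92), ([0.208, 0.37, 0.006], 0.47)]
bar_mid top [([0.625, -0.196, 0.009], 0.89), ([0.208, 0.366, 0.005], 0.89)]
```

View pics/b27_scene.png

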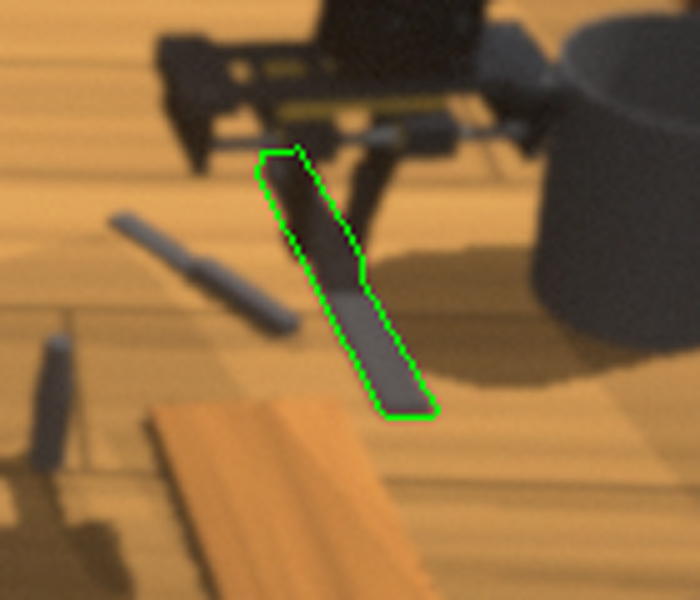

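Request:
send_rows:
  plan:
    - [[0, 0.2, -0.4, 0, 1], [0, 0.23, -0.8, 0, 1], [0, 0, -0.9, 0, 1], [0, 0, -0.9, 0, 1], [0, 0, -0.9, 0, 1], [0, 0, -0.9, 0, 1], [0, 0, -0.5, 0, 1], [0, 0, -0.3, 0, 1], [0, 0, -0.2, 0, 1], [0, 0, 0, 0, 1], [0, 0, 0, 0, 1]]

```text
time_s: 62.1
position: [0.4573, 0.3748, 0.0373]
tcp_rot: [[0.993, 0.119, 0.002], [0.119, -0.993, 0.001], [0.002, -0.001, -1.0]]
force: [-0.4, 0.1, -3.3]
opening: 0.254
```

```bash
python3 - <<'E'
from h import *
s=st(); p=s['position']
EOF=0
overlay('scene',[(BOARD,(.480,.377,.01,7))],[.49,.376,.03],'pics/s28.png')
E
```

```text
t 62.10 pos [0.4573 0.3748 0.0373] F [-0.4  0.1 -3.3] open 0.254 yawY -83.14 z [ 0.002  0.001 -1.   ] j [ 28.5  44.1  94.9   0.   40.9 111.7]
```

View pics/s28.png

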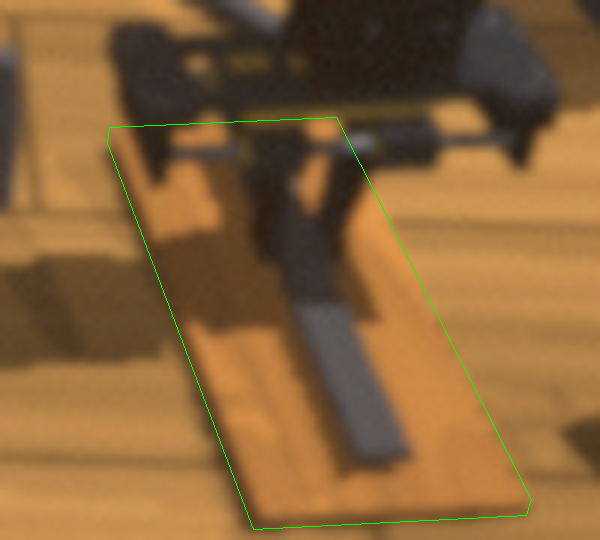

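Bar sits well within the board. Lower about 5 mm to contact.

Request:
send_rows:
  plan:
    - [[0, 0, -0.1, 0, 1], [0, 0, -0.08, 0, 1], [0, 0, -0.03, 0, 1], [0, 0, 0, 0, 1], [0, 0, 0, 0, 1]]

```text
time_s: 62.65
position: [0.457, 0.3746, 0.0314]
tcp_rot: [[0.993, 0.12, 0.001], [0.12, -0.993, 0.001], [0.001, -0.0, -1.0]]
force: [-1.4, -1.4, 5.4]
opening: 0.25
```

Request:
send_rows:
  plan:
    - [[0, 0, 0, 0, -1], [0, 0, 0, 0, -1], [0, 0, 0, 0, -1], [0, 0, 0, 0, -1], [0, 0, 0, 0, -1], [0, 0, 0, 0, -1], [0, 0, 0.3, 0, -1], [0, 0, 0.8, 0, -1], [0, 0, 0.9, 0, -1], [0, 0, 0.9, 0, -1], [0, 0, 0.9, 0, -1], [0, 0, 0.9, 0, -1], [0, 0, 0.9, 0, -1], [0, -0.5, 0.5, 0, -1], [-0.3, -0.9, 0, 0, -1], [-0.3, -0.9, 0, 0, -1], [-0.3, -0.9, 0, 0, -1], [-0.3, -0.9, 0, 0, -1], [-0.3, -0.6, 0, 0, -1], [0, 0, 0, 0, -1]]

```text
time_s: 64.65
position: [0.4097, 0.2316, 0.2136]
tcp_rot: [[0.993, 0.117, -0.002], [0.117, -0.993, -0.001], [-0.002, 0.001, -1.0]]
force: [0.8, 0.0, 0.3]
opening: 0.994
```

```bash
python3 - <<'E'
from h import *
s=st()
d=imaging.capture('scene'); cv2.imwrite('pics/sc29.png',d['img'])
im=np.hstack([cv2.resize(d['img'][190:310,150:290],None,fx=3,fy=3,interpolation=2),cv2.resize(d['img'][190:310,370:490],None,fx=3,fy=3,interpolation=2)]); cv2.imwrite('pics/s29.png',im)
imaging.capture('top')
fitpart('bar_mid',BAR,(.447,.373,.12),.019,off=(.035,0))
fitpart('lid_b_mid',LID(),(.5255,-.3165,.14),.026,cams=('scene',))
fitpart('lid_c_mid',LID(),(.438,-.3290,.14),.026,cams=('scene',))
marks(['punch','swage','offcut'])
E
```

```text
t 64.65 pos [0.4097 0.2316 0.2136] F [0.8 0.  0.3] open 0.994 yawY -83.26 z [-0.002 -0.001 -1.   ] j [ 15.8  20.7 105.2  -0.   54.2  99.1]
bar_mid top [ 0.5736  0.4178 -5.0037  0.7808]
bar_mid scene [0.4498 0.3739 7.6778 0.0809]
bar_mid both [0.4507 0.3741 7.9195 0.5323]
lid_b_mid scene [ 0.5245 -0.3147  7.4767  0.0773]
lid_c_mid scene [ 0.4358 -0.3282  6.6172  0.1653]
punch scene [([0.396, 0.234, -0.002], 0.57), ([0.596, 0.092, 0.002], 0.29)]
punch top [([0.675, 0.089, 0.103], 0.71)]
swage scene [([0.369, -0.175, 0.001], 0.7)]
swage top [([0.366, -0.176, 0.001], 0.7)]
offcut scene [([0.714, 0.285, -0.004], 0.83)]
offcut top [([0.71, 0.286, -0.006], 0.7)]
```

View pics/sc29.png

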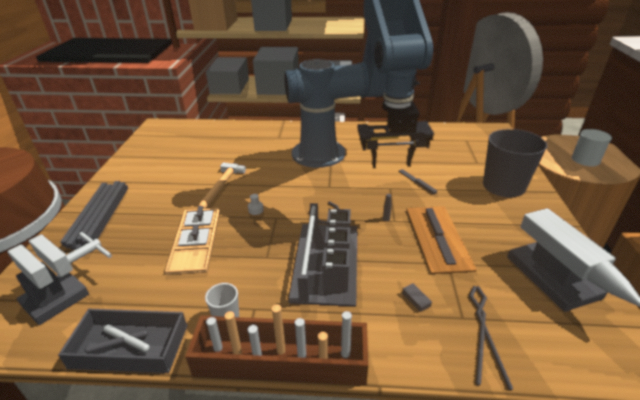

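View pics/s29.png

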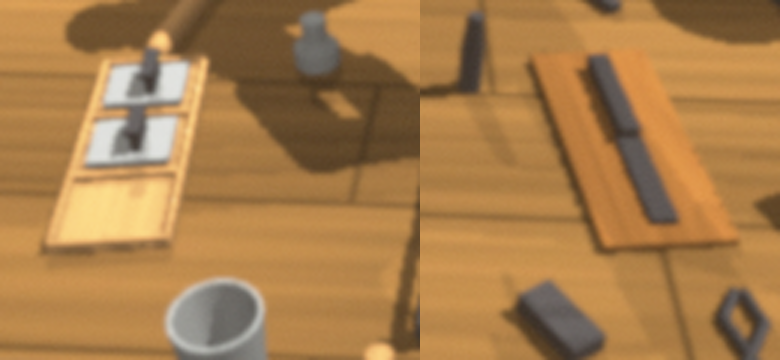

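All pots are open, both lids lie flat in separate bays, the bar is flat on its board, and the bystanders have not moved. Handing in.

```bash
python3 - <<'E'
from rig import bot
print(bot.hand_in())
E
```

```text
the job is handed in; nothing more can be done
None
```

The job is done and handed in at about 65 s of the 210 s; no verdict was reported. Pot a was already open, so only lids b and c needed work.

- **Prying:** I took the pry bar (the larger of the two look-alikes) from its board. Lids b and c popped loose over the rail one after the other, each shown by the pressing force dropping from about 6–8 N to near zero. I set the bar flat on the table between the rig and the tray while I moved the lids.
- **Lids:** I lifted them off by their T handles. Lid b is in the middle bay and lid c in the -x bay.
- **Bar:** It shifted about 3 cm on the table at about the time I let go of it. I measured it again, picked it up there and laid it centred and parallel on the board.

**Last checks:**
- The last scene picture shows all three pots open, both lids flat with handles up, and the bar flat within the board at (0.450, 0.374).
- The swage and offcut are where they were, within about 5 mm in both cameras. The punch matches its start position in the scene camera.
- Two readings from the top camera failed. Its bar fit came back wrong (cost 0.78) and its punch reading landed on pot c; the arm probably hid both from it. I relied on the scene camera for those two.

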